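Wring the tube block onto the dry-block heater

ROBOT

A 6-joint arm with a two-finger parallel gripper is mounted at the origin on the work surface. World frame = base frame: x ahead of the robot, y to its left, z up, the work surface at z = 0. Lengths are in m, angles in rad, forces in N, time in s.
With the tool pointing down it reaches from about 0.375 to 0.9 m from the base axis. Payload 3.1 kg.
Tool frame: the origin (TCP) lies midway between the tips of the shut fingers; the grasp point (between the pads) lies 19 mm behind it; x points along the fingers, y is the direction in which the jaws open and shut, and the axes are right-handed (so a half turn about x gives the same grasp; the last joint's range is limited). The gripper opens to 87 mm and grips with 3 to 60 N. Pads are 19 mm wide; open, the fingers measure 117 mm over their backs; the gripper's body (75 mm by 190 mm) begins 51 mm behind the grasp point.
Start: joints at [-1.337, 0.527, 1.433, -0, 1.181, -0.178], TCP at [0.25, -0.573, 0.198] pointing down, gripper open.
Joint ranges: [-3.08, 3.08], [-0.75, 2.2], [0.22, 2.44], [-1.43, 4.57], [0, 2.65], [-2.85, 2.85]. Speed limits (rad/s): [2.79, 2.79, 3.14, 3.14, 3.14, 3.14].

INTERFACE

Orientations are given as a unit quaternion [x, y, z, w].
In Python, from rig import get_obs, imaging, robot gives the robot as it stands.
- The arm moves only by the shell command python3 -m inch 'ROWS' [FORCE]. ROWS is JSON, a list of rows, each a list of 3 entries, a list of its own where there are three numbers: the finger opening in mm, from 0 to 87, then the shift along the tool's x, y, z in mm, then the turn, a rotation vector about the tool's x, y, z in degrees. In form: [[grip, [dx, dy, dz], [wx, wy, wz]], ...]. A call has 1 to 12 rows; each row shifts and turns the pose as measured when the row begins, along the tool's axes as they then stand; what a row does not reach is not made up. A row lasts 1/8 s, in which the tool goes at most 62.5 mm and 10.7 degrees, less where a joint would pass 70% of its speed; a pose out of reach is approached as far as the arm can. A call with a gripper value outside its range is refused whole. The fingers move at their own pace and stop on an object; FORCE is the grip in N (left out, the last holds). Time passes only in rows, so rows that do not move let the fingers close. It gives the time, the measured TCP pose, the force and the opening at its end, in the units of the state.
- get_obs(): the state, without advancing time (a new reading comes with each control period).
- imaging.camera(name): name is "side" or "top"; returns the picture (384x512x3 uint8, red, green, blue); there is no depth.
- imaging.camera_params(name): a dict with "camera_matrix" (3x3 intrinsics, pixels), "k1" (the pictures are not rectified: a ray, as slopes to the right and down, at radius r is drawn at 1 + k1 r^2 times it, then the intrinsics apply), "xyz" and "rotation" of the camera in the world. Camera axes: x right, y down, z forward; pixel columns grow to the right and rows downward; lengths in m; the calibration is good to about 2 mm. A picture is of the moment at which its call begins. camera_params takes no time and is no camera call.
- robot.hand_in(): hands the job in, once; it reports no verdict.
Trained networks look in the newest picture that a camera, given by its name, has taken for a name from the list of things; names that differ only in an ending like _2 or _b are one class to them, and where a whole thing is asked for, a point or a joint stands for the part that bears it (a point fixed in the world has none). Each returns a list of dicts, best first, with "confidence" (0 to 1); they miss things now and then, are a little off and sometimes report something else, mostly with a low value. They report only what shows in the picture. A call takes as long as a camera call.
- imaging.cut_out(camera, target): "pixels" (384x512 bool, what is visible of it) and "box" ([centre column, centre row, width, height] in pixels, round what is visible of it).
- imaging.tip_of(camera, target): "pixel" ([column, row] in pixels: a listed point, or the origin of a listed thing).
The state is a dict: "time": time; "q": joint angles; "joint_velocities": joint speeds; "joint_torque": joint torques, N m; "position": TCP position; "tool_rot": TCP orientation; "ft_force": force on the tool from outside, world axes, zero at the start; "moment": the same for the moment, N m; "grip_width": finger opening in m.
Only numpy, scipy, OpenCV 4.12 (cv2) and the standard library are available. Lean on these libraries where they do the work, as an engineer would, in place of code of your own. Each camera call takes 0.05 s, during which the arm holds its last target. There are 200 camera calls.

TASK

The block with the brown-capped tubes has to go on the dry-block heater, with no air trapped under it: lift the heater's clear splash shield all the way up, set the block flat on the front of the heating plate with about a third of it still overhanging the plate's front edge, and wring it on by sliding it back, always flat on the plate and never lifted or lowered straight into place, until it meets the rear stop and its edges are flush with the plate's all round. Then let go and lower the shield fully closed over it, leaving everything else on the bench where it stands.

Things in the scene. Friction and masses are not known exactly. Their poses are not given: they have to be found in the camera images.
- heater: The white dry-block heater, 200 mm wide, fixed to the bench; origin on the bench under the plate's centre, x to the rear. Deck 56 mm above the bench from x -120 mm back, low sloped panel in front of it to -180; behind the stop the housing is 105 mm high, hinge pillars at x +70 to +106, y +-82 to +-100 mm reach 154 mm. Nothing but the shield stands higher than the plate beside or before it.
- brown_block_center (a point): Centre of the loose aluminium tube block to be moved: 90 (its x) x 60 (its y) x 45 mm high, flat underside, about 0.55 kg; eight brown caps rise 8 mm above its top within the middle 74 x 40 mm. The point is 22.5 mm above its underside; z is up. It stands on the bench, its x 0.3 to 0.8 rad clockwise of world x. Grip it across the 60 mm width. It is the same either way round.
- green_block_center (a point): Centre (22.5 mm up) of a block of the same shape with green caps, standing on the bench; it is not wanted and stays where it is.
- brown_block: The same brown-capped block; origin at the centre of its underside.
- plate: The heater's bare flat heating plate, fixed to the heater, 90 (x) x 60 (y) mm, 18 mm thick; origin at the centre of its underside. Its top stands 19 mm above the heater's white deck.
- plate_top (a point): Centre of the flat upper face of the heating plate (75 mm above the bench). x points to the heater's rear (within 0.2 rad of world x), y to its left, z up. A dark stop bar at the plate's rear edge, its front face 45 mm behind this point, rises 8 mm above the face; no stop at the front or sides. When the block is home its centre is 22.5 mm above this point.
- shield (a joint): Angle of the clear splash shield, hinged at the rear about the plate's y: 0 closed (level, 145 mm above the bench), 0.90 rad at its upper stop, where it leans over the plate so that a gripper coming straight down would hit it: reach in with the tool leaning back to the front about 40 degrees. A friction hinge keeps it where it is left; about 4 N at the handle moves it. It may start ajar.
- shield_hinge (a point): Point on the shield's hinge axis, at its middle: 80 mm behind and 70 mm above plate_top. Fixed to the heater, x to the rear, y along the hinge axis.
- shield_handle (a point): Middle of the shield's red handle: a round bar of 12 mm diameter, 100 mm long along y, 230 mm from the hinge axis, held by two legs at its ends 38 mm clear of the shield's front edge, so that a finger fits behind it. It can be pinched from above, fingers fore and aft. Its frame turns with the shield.
- tube_rack_center (a point): Centre (49 mm up) of a steel wire rack of tall brown-capped tubes, 156 x 78 x 98 mm high, left of the heater; leave alone.
- empty_rack_center (a point): Centre (31 mm up) of an empty steel wire rack, 156 x 78 mm, 95 mm high at its end hoops, on the right; leave alone.
- orange_rack_center (a point): Centre (17.5 mm up) of a low orange microtube rack, 60 x 90 x 35 mm, in front and to the left of the heater; leave alone.
- jar_center (a point): Centre of an open clear jar, 60 mm across and 85 mm high, left of the heater; leave alone.
- cap0_center (a point): Centre of one of three loose green screw caps, 26 mm across and 14 mm high, lying on the bench in front and to the right of the heater; leave alone.
- cap1_center (a point): Centre of one of three loose green screw caps, 26 mm across and 14 mm high, lying on the bench in front and to the right of the heater; leave alone.
- cap2_center (a point): Centre of one of three loose green screw caps, 26 mm across and 14 mm high, lying on the bench in front and to the right of the heater; leave alone.

How it is judged:
By the outcome, as a careful person would: the job done as asked, in the order asked, and still so for the second after the job is handed in, with the robot touching nothing.
It also fails if it takes over 72 s, if anything falls off the work surface, if the arm or the gripper's body presses on something with over 40 N, if the wrist force passes 120 N, or if a joint passes its speed limit or range.

## Working session

There is one attempt and no reset: what is moved stays moved. The work goes in short steps, Python scripts to look and compute and a shell command to move; the robot and the scene stay as the last step left them, time stands still between calls to the robot, and variables do not carry over. Pictures are saved under pics/ and viewed, about 8 in all and at most 12, crops included, and the job is handed in when it is done.

```bash
mkdir -p pics; ls; cat > h.py <<'E'
import numpy as np, cv2
from scipy.spatial.transform import Rotation as R
from scipy.optimize import least_squares
from rig import get_obs, imaging, robot
def cam(n):
    p=imaging.camera_params(n); r=np.array(p["rotation"],float)
    M=r if r.shape==(3,3) else R.from_quat(r).as_matrix()
    return np.array(p["camera_matrix"]),p["k1"],np.array(p["xyz"]),M
def proj(n,P):
    K,k,c,M=cam(n); q=(np.atleast_2d(P)-c)@M; s=q[:,:2]/q[:,2:]
    s=s*(1+k*(s**2).sum(1,keepdims=True)); return s*[K[0,0],K[1,1]]+K[:2,2]
def ray(n,uv):
    K,k,c,M=cam(n); d=(np.array(uv)-K[:2,2])/[K[0,0],K[1,1]]; s=d.copy()
    for _ in range(20): s=d/(1+k*(s@s))
    v=M@np.r_[s,1]; return c,v/np.linalg.norm(v)
def onz(n,uv,z):
    c,v=ray(n,uv); return c+v*(z-c[2])/v[2]
def tri(uvs):
    A=0;b=0
    for n,uv in uvs.items():
        c,v=ray(n,uv); Q=np.eye(3)-np.outer(v,v); A=A+Q; b=b+Q@c
    return np.linalg.solve(A,b)
def tip(n,t):
    r=imaging.tip_of(n,t); return (r[0]["pixel"],round(r[0]["confidence"],2)) if r else (None,0)
def save(n,f,crop=None,s=1):
    im=imaging.camera(n)
    if crop: im=im[crop[1]:crop[3],crop[0]:crop[2]]
    cv2.imwrite(f,cv2.resize(im,None,fx=s,fy=s,interpolation=cv2.INTER_CUBIC)[:,:,::-1])
def pose():
    o=get_obs(); return np.array(o["position"]),R.from_quat(o["tool_rot"])
E
python3 - <<'E'
from h import *
np.set_printoptions(precision=4,suppress=True)
a=imaging.camera("top");b=imaging.camera("side")
cv2.imwrite("pics/a.png",a[:,:,::-1]);cv2.imwrite("pics/b.png",b[:,:,::-1])
Z=dict(brown_block_center=.0225,green_block_center=.0225,plate_top=.075,shield_hinge=.145,shield_handle=None,tube_rack_center=.049,empty_rack_center=.031,orange_rack_center=.0175,jar_center=.0425,cap0_center=.007,heater=0,brown_block=0,plate=.057)
for n in("top","side"): print(n,cam(n))
for t,z in Z.items():
    u={n:tip(n,t) for n in("top","side")}
    g={n:v[0] for n,v in u.items() if v[0] is not None}
    print(t,u,tri(g) if len(g)==2 else "",[onz(n,v,z) for n,v in g.items()] if z is not None else "")
o=get_obs();print(o)
E
```

```text
pics
top (array([[382.7002,   0.    , 252.8908],
       [  0.    , 382.7002, 190.5294],
       [  0.    ,   0.    ,   1.    ]]), -0.10453821303356445, array([ 0.3393, -0.0744,  1.5049]), array([[ 0.0186, -0.9894,  0.1442],
       [-0.9998, -0.0167,  0.0143],
       [-0.0117, -0.1444, -0.9895]]))
side (array([[375.3547,   0.    , 258.658 ],
       [  0.    , 375.3547, 195.4138],
       [  0.    ,   0.    ,   1.    ]]), -0.04918083387186467, array([0.0796, 0.6407, 0.9026]), array([[-0.8355, -0.3851,  0.3919],
       [-0.5494,  0.5735, -0.6076],
       [ 0.0093, -0.723 , -0.6908]]))
brown_block_center {'top': ([296.2, 193.0], 0.81), 'side': ([276.2, 182.6], 0.59)} [ 0.5538 -0.2192  0.0283] [array([ 0.5484, -0.2226,  0.0225]), array([ 0.5635, -0.2226,  0.0225])]
green_block_center {'top': ([335.0, 215.3], 0.83), 'side': ([324.3, 165.2], 0.97)} [ 0.4568 -0.3697  0.0517] [array([ 0.4634, -0.3741,  0.0225]), array([ 0.4654, -0.4059,  0.0225])]
plate_top {'top': ([275.7, 237.8], 0.45), 'side': ([218.5, 209.2], 0.53)} [ 0.4812 -0.0388  0.1174] [array([ 0.3717, -0.1418,  0.075 ]), array([0.617
[... 1364 characters left out ...]
 -0.2236,  0.    ]), array([ 0.5524, -0.2124,  0.    ])]
plate {'top': ([154.2, 157.7], 0.74), 'side': ([220.4, 215.6], 0.41)} [0.5377 0.2285 0.3091] [array([0.6736, 0.3353, 0.057 ]), array([0.6078, 0.038 , 0.057 ])]
{'time': 1.4, 'q': array([-1.3375,  0.5275,  1.4327, -0.    ,  1.1814, -0.1785]), 'joint_velocities': array([-0.0001, -0.0005, -0.0013,  0.001 , -0.0012,  0.0022]), 'joint_torque': array([  0.0009, -44.0009, -17.6982,   0.0634,   0.0504,  -0.    ]), 'position': array([ 0.2502, -0.5727,  0.1979]), 'tool_rot': array([-0.6922, -0.1446,  0.6922, -0.1445]), 'ft_force': array([-0.1394, -0.0319, -0.1575]), 'moment': array([-0.017 , -0.041 , -0.0799]), 'grip_width': 0.08720288219639541}
```

View pics/a.png

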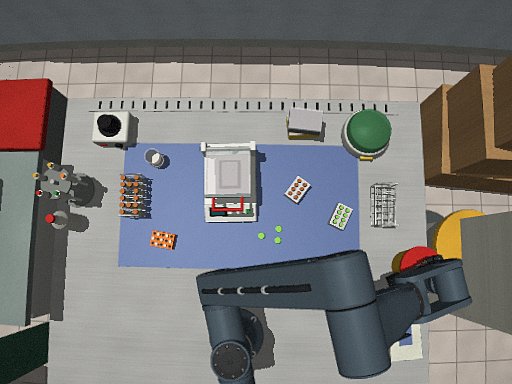

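View pics/b.png

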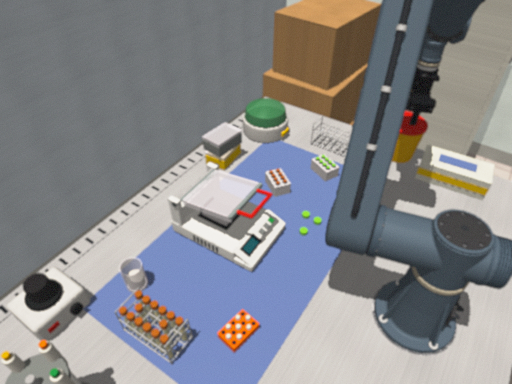

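```bash
cat >> h.py <<'E'
def hull_mask(n,P):
    m=np.zeros((384*4,512*4),np.uint8); p=(proj(n,P)*4+1.5).round().astype(np.int32)
    cv2.fillConvexPoly(m,cv2.convexHull(p),1); return m
def block_pts(x,y,yaw,z=0):
    b=np.array([[i,j,k] for i in(-.045,.045) for j in(-.03,.03) for k in(0,.045)]+[[i,j,.053] for i in(-.037,.037) for j in(-.02,.02)])
    return b@R.from_euler('z',yaw).as_matrix().T+[x,y,z]
def fit_block(masks,x0,z=0):
    from scipy.optimize import minimize
    up={n:cv2.resize(m.astype(np.uint8),None,fx=4,fy=4,interpolation=cv2.INTER_NEAREST) for n,m in masks.items()}
    def c(v):
        s=0
        for n,m in up.items():
            h=hull_mask(n,block_pts(v[0]*.01,v[1]*.01,v[2]*.1,z)); s+=1-(h&m).sum()/(h|m).sum()
        return s
    v0=np.array([x0[0]*100,x0[1]*100,x0[2]*10])
    best=min((minimize(c,v0+[0,0,d],method='Nelder-Mead',options=dict(initial_simplex=v0+[0,0,d]+np.array([[0,0,0],[1,0,0],[0,1,0],[0,0,1.5]]))) for d in(-2,0,2)),key=lambda r:r.fun)
    return best.x*[.01,.01,.1],best.fun
def hpts(X0,Y0,yaw,P): return np.atleast_2d(P)@R.from_euler('z',yaw).as_matrix().T+[X0,Y0,0]
def draw(im,n,P,s,off,col,closed=True):
    q=((proj(n,P)-off+.5)*s).round().astype(np.int32); cv2.polylines(im,[q],closed,col,1,cv2.LINE_AA)
E
python3 - <<'E'
from h import *
np.set_printoptions(precision=4,suppress=True)
ims={n:imaging.camera(n) for n in("top","side")}
mk={}
for n in ims:
    r=imaging.cut_out(n,"brown_block"); print(n,[(q["confidence"],q["box"]) for q in r]); mk[n]=r[0]["pixels"]
for ks in (("top","side"),("top",),("side",)):
    f,c=fit_block({k:mk[k] for k in ks},(.557,-.222,-.55)); print(ks,f,c)
f,c=fit_block(mk,(.557,-.222,-.55))
H=(.607,.035,.03)
out=[]
for n,(a,b,cx,d) in {"top":(195,135,315,235),"side":(160,150,300,270)}.items():
    s=5 if n=="top" else 4
    im=cv2.resize(ims[n][b:d,a:cx],None,fx=s,fy=s,interpolation=cv2.INTER_CUBIC)[:,:,::-1].copy(); raw=im.copy()
    dr=lambda P,c:draw(im,n,hpts(*H,P),s,np.array([a,b]),c)
    dr([[i,j,.075] for i,j in((-.045,-.03),(.045,-.03),(.045,.03),(-.045,.03))],(255,0,0))
    dr([[-.12,-.1,.056],[-.12,.1,.056],[.04,.1,.056],[.04,-.1,.056]],(0,160,0))
    dr([[-.18,-.1,0],[-.18,.1,0]],(0,160,0))
    dr([[.07,-.1,.154],[.106,-.1,.154],[.106,.1,.154],[.07,.1,.154]],(255,0,255))
    bp=block_pts(*f); draw(im,n,bp[[1,3,7,5]],s,np.array([a,b]),(255,255,0))
    out.append(im)
cv2.imwrite("pics/c.png",out[0]);cv2.imwrite("pics/d.png",out[1])
E
```

```text
top [(0.62, [298.1, 187.2, 25.1, 24.8])]
side [(0.95, [277.6, 184.2, 25.1, 28.5])]
('top', 'side') [ 0.5631 -0.2235 -0.6304] 0.12469499713666354
('top',) [ 0.5627 -0.2232 -0.6181] 0.05238926813779965
('side',) [ 0.5645 -0.2262 -0.6527] 0.05209164481933204
```

View pics/c.png

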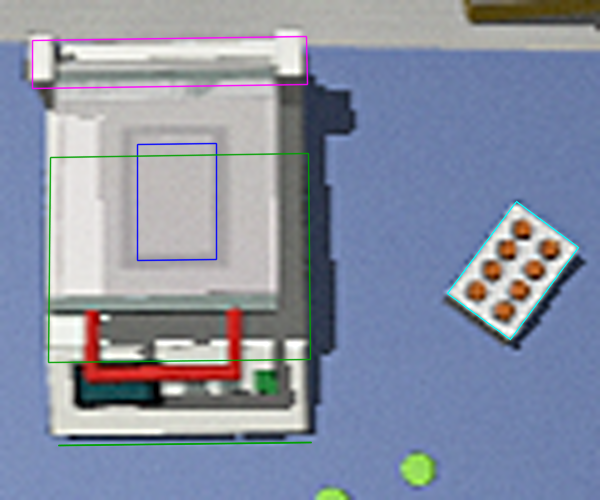

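View pics/d.png

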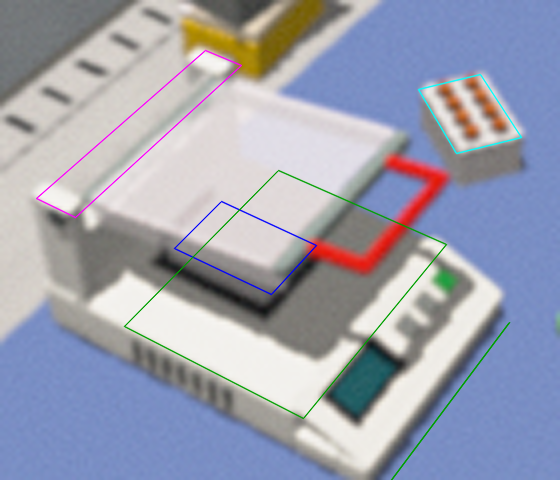

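```bash
cat >> h.py <<'E'
def handle(H,th,y=0,r=.23): return hpts(*H,[[.08-r*np.cos(th),y,.145+r*np.sin(th)]])[0]
def Rt(yaw,lean,flip=1):
    "tool: x down tilted forward by lean in heading yaw; jaw y horizontal along left(flip=1)"
    x=np.array([np.sin(lean)*np.cos(yaw),np.sin(lean)*np.sin(yaw),-np.cos(lean)]); y=flip*np.array([-np.sin(yaw),np.cos(yaw),0])
    return R.from_matrix(np.c_[x,y,np.cross(x,y)])
def rows(p,r,g,n,p0=None,r0=None):
    "print n rows from pose (p0,r0) to TCP p, rot r"
    if p0 is None: p0,r0=pose()
    d=(r0.inv()*r).as_rotvec()/n; q=r0; o=[]
    for i in range(n):
        o.append([g,[round(float(v),1) for v in q.inv().apply((np.array(p)-p0)/n*1000)],[round(float(v),1) for v in np.degrees(d)]]); q=q*R.from_rotvec(d)
    print(str(o).replace(" ",""))
E
python3 - <<'E'
from h import *
np.set_printoptions(precision=4,suppress=True)
T=lambda a,b:np.array([a,b])/5+[194.5,134.5]
S=lambda a,b:np.array([a,b])/4+[159.5,149.5]
pil=[[.106,.1,.154],[.07,.1,.154],[.106,-.1,.154],[.07,-.1,.154]]
tp=[T(28,37),T(30,82),T(304,30),T(306,75)]; sp=[S(37,197),S(77,217),S(207,48),S(240,65)]
hp={"top":[T(88,374),T(238,374)],"side":[S(367,268),S(447,178)]}
def res(v):
    H=v[:3];hh=[handle(H,v[3],.05),handle(H,v[3],-.05)]
    return np.r_[(proj("top",hpts(*H,pil))-tp).ravel(),(proj("side",hpts(*H,pil))-sp).ravel(),(proj("top",hh)-hp["top"]).ravel(),(proj("side",hh)-hp["side"]).ravel()]
s=least_squares(res,[.61,.037,.04,.1]); print(s.x,s.fun.reshape(-1,2))
H=s.x[:3];th=s.x[3];h=handle(H,th);print("handle",h)
p,r=pose();print(r.as_matrix())
for f in(1,-1):
    tgt=Rt(H[2]+np.pi/2,0,f); print(f,np.degrees((r.inv()*tgt).as_rotvec()))
E
```

```text
[0.6093 0.0357 0.025  0.1581] [[ 0.8315 -0.0805]
 [ 0.2685  0.4967]
 [ 0.3594  0.714 ]
 [ 0.0345  1.3214]
 [-1.008  -0.1001]
 [-1.398  -0.3288]
 [-1.0672  0.2105]
 [-0.1816 -0.1993]
 [ 0.9478  0.8091]
 [-0.3316  0.6159]
 [ 0.3825 -0.4602]
 [-0.3005 -0.0309]]
handle [0.4623 0.032  0.1812]
[[ 0.      0.4003 -0.9164]
 [ 0.     -0.9164 -0.4003]
 [-1.     -0.     -0.    ]]
1 [112.1634   0.0001   0.0017]
-1 [-67.8366  -0.0015   0.0001]
```

```bash
python3 - <<'E'
from h import *
rows([.462,.032,.27],Rt(.025+np.pi/2,0,-1),36,16)
E
```

```text
[[36,[-4.5,-29.3,-27.3],[-4.2,-0.0,0.0]],[36,[-4.5,-27.2,-29.4],[-4.2,-0.0,0.0]],[36,[-4.5,-25.0,-31.3],[-4.2,-0.0,0.0]],[36,[-4.5,-22.6,-33.0],[-4.2,-0.0,0.0]],[36,[-4.5,-20.1,-34.6],[-4.2,-0.0,0.0]],[36,[-4.5,-17.5,-36.0],[-4.2,-0.0,0.0]],[36,[-4.5,-14.8,-37.2],[-4.2,-0.0,0.0]],[36,[-4.5,-12.0,-38.2],[-4.2,-0.0,0.0]],[36,[-4.5,-9.1,-39.0],[-4.2,-0.0,0.0]],[36,[-4.5,-6.2,-39.6],[-4.2,-0.0,0.0]],[36,[-4.5,-3.3,-39.9],[-4.2,-0.0,0.0]],[36,[-4.5,-0.3,-40.0],[-4.2,-0.0,0.0]],[36,[-4.5,2.6,-40.0],[-4.2,-0.0,0.0]],[36,[-4.5,5.6,-39.7],[-4.2,-0.0,0.0]],[36,[-4.5,8.5,-39.1],[-4.2,-0.0,0.0]],[36,[-4.5,11.4,-38.4],[-4.2,-0.0,0.0]]]
```

```bash
python3 -m inch '[[36,[-9,-29,-27],[-4.2,0,0]],[36,[-9,-27,-29],[-4.2,0,0]],[36,[-9,-25,-31],[-4.2,0,0]],[36,[-9,-23,-33],[-4.2,0,0]],[36,[-9,-20,-35],[-4.2,0,0]],[36,[-9,-18,-36],[-4.2,0,0]],[36,[-9,-15,-37],[-4.2,0,0]],[36,[-9,-12,-38],[-4.2,0,0]],[36,[0,-9,-39],[-4.2,0,0]],[36,[0,-6,-40],[-4.2,0,0]]]' 20; python3 - <<'E'
from h import *
rows([.462,.032,.265],Rt(.025+np.pi/2,0,-1),36,8)
E
```

```text
time: 2.85
position: [0.383, -0.1867, 0.2726]
tool_rot: [0.592, 0.386, -0.59, 0.391]
ft_force: [0.4, -0.1, -0.5]
grip_width: 0.0361
[[36,[0.9,-1.8,-29.0],[-3.1,0.0,-0.0]],[36,[0.9,-0.2,-29.1],[-3.1,0.0,-0.0]],[36,[0.9,1.4,-29.0],[-3.1,0.0,-0.0]],[36,[0.9,2.9,-28.9],[-3.1,0.0,-0.0]],[36,[0.9,4.5,-28.7],[-3.1,0.0,-0.0]],[36,[0.9,6.0,-28.4],[-3.1,0.0,-0.0]],[36,[0.9,7.6,-28.1],[-3.1,0.0,-0.0]],[36,[0.9,9.1,-27.6],[-3.1,0.0,-0.0]]]
```

```bash
python3 -m inch '[[36,[1,-2,-29],[-3.1,0,0]],[36,[1,0,-29],[-3.1,0,0]],[36,[1,1.5,-29],[-3.1,0,0]],[36,[1,3,-29],[-3.1,0,0]],[36,[1,4.5,-29],[-3.1,0,0]],[36,[1,6,-28],[-3.1,0,0]],[36,[1,7.5,-28],[-3.1,0,0]],[36,[1,9,-28],[-3.1,0,0]],[36,[0,0,0],[0,0,0]]]'; python3 - <<'E'
from h import *
np.set_printoptions(precision=4,suppress=True)
rows([.462,.032,.240],Rt(.025+np.pi/2,0,-1),36,2)
p,_=pose(); print(p)
ims=[]
for n in("side","top"):
    im=imaging.camera(n); u=proj(n,[p])[0].astype(int); print(n,tip(n,"shield_handle"),proj(n,[p,[.4623,.032,.1812]]))
    a,b=max(u[0]-35,0),max(u[1]-35,0)
    ims.append(cv2.resize(im[b:b+75,a:a+75],(560,560),interpolation=cv2.INTER_CUBIC)[:400]); print(a,b)
cv2.imwrite("pics/e.png",cv2.resize(np.hstack(ims),(800,286))[:,:,::-1])
E
```

```text
time: 3.98
position: [0.4634, 0.0424, 0.2658]
tool_rot: [0.49, 0.506, -0.488, 0.515]
ft_force: [-0.3, 0.3, -0.7]
grip_width: 0.0365
[[36,[12.9,-1.0,5.1],[0.5,0.2,-0.3]],[36,[12.9,-0.9,5.1],[0.5,0.2,-0.3]]]
[0.4634 0.0424 0.2658]
side ([261.8, 206.9], 0.82) [[259.4894 183.4171]
 [261.5819 204.6611]]
224 148
top ([228.2, 206.4], 0.97) [[222.2105 207.185 ]
 [227.4049 210.0063]]
187 172
```

View pics/e.png

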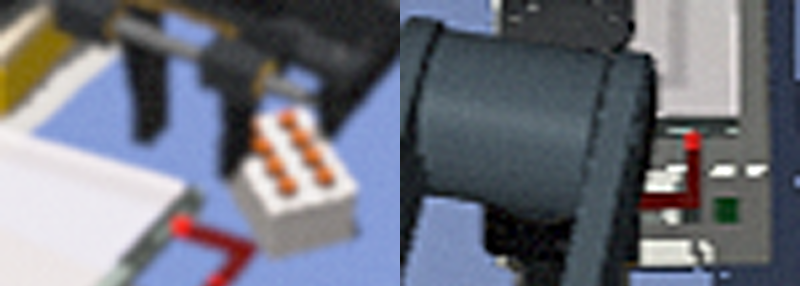

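```bash
python3 -m inch '[[36,[20,-1,5],[0.5,0.2,-0.3]],[36,[20,-1,5],[0.5,0.2,-0.3]],[36,[20,0,0],[0,0,0]],[36,[15,0,0],[0,0,0]],[36,[12,0,0],[0,0,0]],[36,[10,0,0],[0,0,0]],[36,[0,0,0],[0,0,0]]]'; python3 - <<'E'
from h import *
p,_=pose(); print(p)
im=imaging.camera("side"); cv2.imwrite("pics/f.png",cv2.resize(im[165:245,215:315],(800,640),interpolation=cv2.INTER_CUBIC)[:600,:,::-1])
E
```

```text
time: 5.05
position: [0.4621, 0.0235, 0.1673]
tool_rot: [0.497, 0.501, -0.497, 0.504]
ft_force: [0.3, 0.0, 0.3]
grip_width: 0.0359
[0.4621162  0.0235335  0.16728806]
```

View pics/f.png

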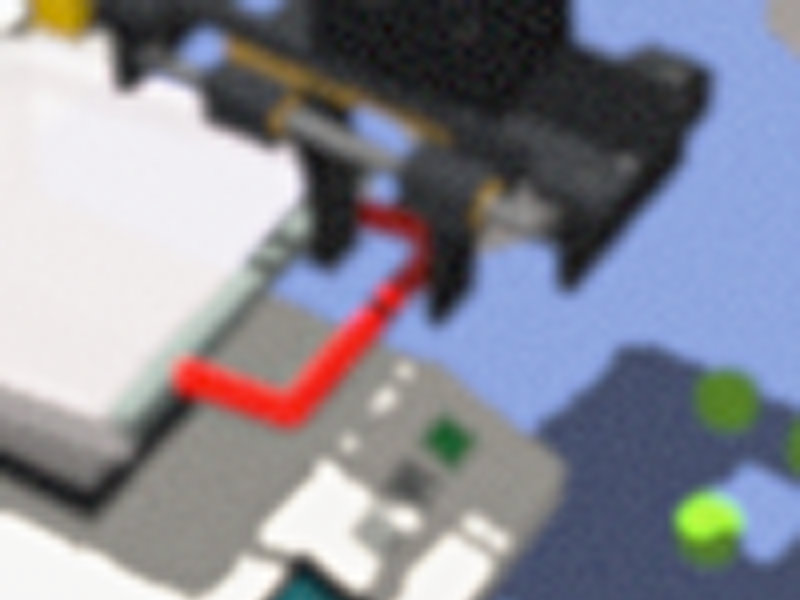

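```bash
python3 -m inch '[[5,[0,0,0],[0,0,0]],[5,[0,0,0],[0,0,0]],[5,[0,0,0],[0,0,0]],[5,[0,0,0],[0,0,0]]]' 20
```

```text
time: 5.6
position: [0.4638, 0.0235, 0.1692]
tool_rot: [0.498, 0.5, -0.496, 0.506]
ft_force: [-0.5, 0.3, 0.2]
grip_width: 0.0079
```

```bash
python3 -m inch '[[5,[0,0,0],[0,0,0]],[5,[0,0,0],[0,0,0]]]' 20;python3 - <<'E'
from h import *
p,_=pose(); print(p)
im=imaging.camera("side"); print(imaging.tip_of("side","shield_handle")); cv2.imwrite("pics/g.png",cv2.resize(im[165:245,215:315],(800,640),interpolation=cv2.INTER_CUBIC)[:600,:,::-1])
E
```

```text
time: 5.85
position: [0.4638, 0.0236, 0.1693]
tool_rot: [0.498, 0.5, -0.496, 0.506]
ft_force: [0.0, -0.1, -0.2]
grip_width: 0.0056
[0.46381108 0.02358907 0.16927174]
[{'pixel': [259.3, 206.2], 'confidence': 0.69}]
```

View pics/g.png

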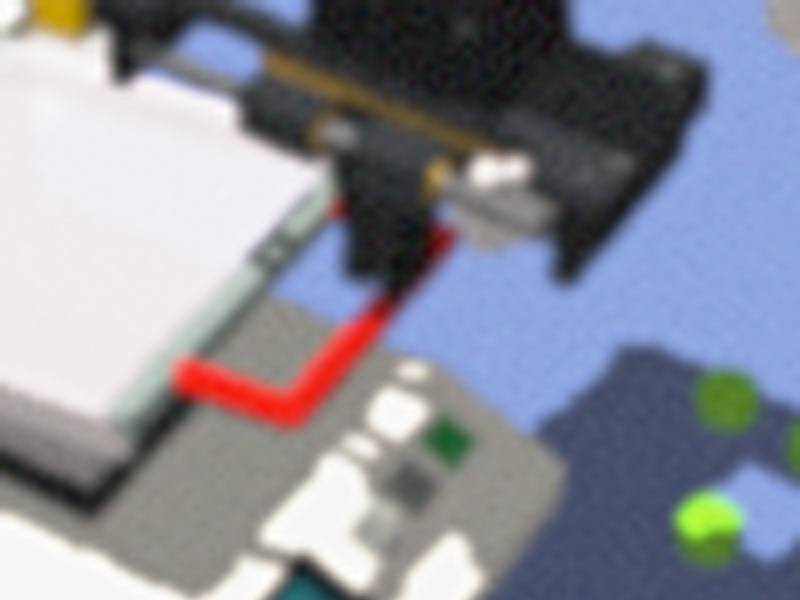

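```bash
python3 -m inch '[[38,[0,0,0],[0,0,0]],[38,[0,-2,0],[0,0,0]],[38,[0,-2,-3],[0,0,0]],[38,[0,0,-3],[0,0,0]],[38,[10,0,-3],[0,0,0]],[38,[10,0,0],[0,0,0]],[38,[8,0,0],[0,0,0]],[5,[2,0,0],[0,0,0]],[5,[0,0,0],[0,0,0]],[5,[0,0,0],[0,0,0]],[5,[0,0,0],[0,0,0]],[5,[0,0,0],[0,0,0]]]' 20
```

```text
time: 7.45
position: [0.4663, 0.033, 0.1374]
tool_rot: [0.502, 0.497, -0.493, 0.509]
ft_force: [-1.0, 0.5, -2.8]
grip_width: 0.0114
```

```bash
python3 -m inch '[[5,[-11.5,1,0],[0,0,0]],[5,[-11.5,1.5,0],[0,0,0]],[5,[-11.5,2,0],[0,0,0]],[5,[-11.3,2.5,0],[0,0,0]],[5,[-11,3.2,0],[0,0,0]],[5,[-11,3.6,0],[0,0,0]]]' 20; python3 -c "
from h import *
imaging.camera('side');print(tip('side','shield_handle'));print(pose()[0],get_obs()['grip_width'])"
```

```text
time: 8.2
position: [0.4891, 0.0337, 0.2103]
tool_rot: [0.509, 0.49, -0.487, 0.513]
ft_force: [8.5, 1.3, -8.6]
grip_width: 0.0115
([253.8, 183.5], 0.71)
[0.48973523 0.03370146 0.21137531] 0.011267865582382297
```

```bash
python3 -m inch '[[5,[0,0,0],[0,0,0]]]'; python3 -c "
from h import *
np.set_printoptions(precision=4,suppress=True)
p,r=pose();print(p);print(r.as_matrix());print(p-.019*r.apply([1,0,0]), p-.010*r.apply([1,0,0]))
rows(p,Rt(.025+np.pi/2,0,-1),5,1)
for th in (.3,.35,.4,.45,.5): print(th,proj('side',[handle((.612,.036,.025),th)]))"
```

```text
time: 8.43
position: [0.49, 0.0338, 0.2118]
tool_rot: [0.509, 0.49, -0.487, 0.514]
ft_force: [3.4, 0.6, -5.8]
grip_width: 0.0113
[0.49   0.0338 0.2118]
[[ 0.047   0.9989  0.0081]
 [-0.0019  0.0082 -1.    ]
 [-0.9989  0.047   0.0023]]
[0.4891 0.0338 0.2308] [0.4895 0.0338 0.2218]
[[5,[0.0,0.0,0.0],[-1.0,0.2,-2.7]]]
0.3 [[258.4997 194.869 ]]
0.35 [[257.3593 191.3756]]
0.4 [[256.0308 187.8196]]
0.45 [[254.5155 184.2127]]
0.5 [[252.816  180.5672]]
```

```bash
python3 -m inch '[[5,[-10,5.5,0],[0,0,0]],[5,[-10,6,0],[0,0,0]],[5,[-9.6,6.3,0],[0,0,0]],[5,[-9.5,6.5,0],[0,0,0]],[5,[-9,7,0],[0,0,0]]]' 20; python3 -c "
from h import *
imaging.camera('side');print(tip('side','shield_handle'));p,r=pose();print(p,r.apply([1,0,0]),get_obs()['ft_force'])
for th in (.55,.6,.65,.7,.75,.9): print(th,handle((.612,.036,.025),th),proj('side',[handle((.612,.036,.025),th)]))"
```

```text
time: 9.05
position: [0.5219, 0.0349, 0.2604]
tool_rot: [0.511, 0.489, -0.485, 0.514]
ft_force: [7.7, 1.6, -12.3]
grip_width: 0.0114
([243.8, 164.3], 0.64)
[0.52293197 0.03486541 0.26150287] [ 5.39967356e-02  9.07816241e-04 -9.98540699e-01] [ 5.89755822  1.19197999 -5.05538509]
0.55 [0.49595563 0.03309829 0.26521806] [[250.93563575 176.89611465]]
0.6 [0.50220713 0.03325461 0.27486777] [[248.87888073 173.21279846]]
0.65 [0.50893294 0.03342279 0.28419287] [[246.65121364 169.53107981]]
0.7 [0.51611627 0.03360241 0.29317007] [[244.25912318 165.865081  ]]
0.75 [0.52373915 0.03379302 0.30177691] [[241.71009563 162.22913142]]
0.9 [0.54904938 0.03442591 0.32516519] [[233.21048862 151.64566872]]
```

```bash
python3 -m inch '[[5,[-8,7.5,0],[0,0,0]],[5,[-7.6,8,0],[0,0,0]],[5,[-7.3,8.2,0],[0,0,0]],[5,[-7,8.5,0],[0,0,0]]]' 20; python3 -c "
from h import *
imaging.camera('side');print(tip('side','shield_handle'));p,r=pose();print(p,r.apply([1,0,0]),get_obs()['ft_force'])"
```

```text
time: 9.65
position: [0.551, 0.0359, 0.2896]
tool_rot: [0.51, 0.491, -0.487, 0.512]
ft_force: [3.6, 1.4, -11.8]
grip_width: 0.0112
([232.2, 153.5], 0.98)
[0.5517563  0.03586204 0.29025477] [ 0.04546101  0.00326069 -0.99896079] [ 3.97232423  1.95887936 -7.92472641]
```

```bash
python3 -m inch '[[5,[-5,5,0],[0,0,0]],[5,[-5,4,0],[0,0,0]]]'; python3 -m inch '[[5,[-5,4,0],[0,0,0]]]' ; python3 -c "
from h import *
im=imaging.camera('side');print(tip('side','shield_handle'));p,r=pose();print(p,get_obs()['ft_force'])
cv2.imwrite('pics/h.png',cv2.resize(im[120:270,150:320],(680,600),interpolation=cv2.INTER_CUBIC)[:,:,::-1])"
```

```text
time: 10.0
position: [0.5508, 0.036, 0.2917]
tool_rot: [0.504, 0.498, -0.493, 0.505]
ft_force: [3.4, -1.2, -28.5]
grip_width: 0.0113
time: 10.12
position: [0.5504, 0.036, 0.2917]
tool_rot: [0.501, 0.501, -0.496, 0.502]
ft_force: [2.6, -0.7, -25.7]
grip_width: 0.0114
([232.8, 152.5], 0.57)
[0.55040252 0.03605307 0.29173583] [  1.63505193  -0.84929339 -24.88988582]
```

View pics/h.png

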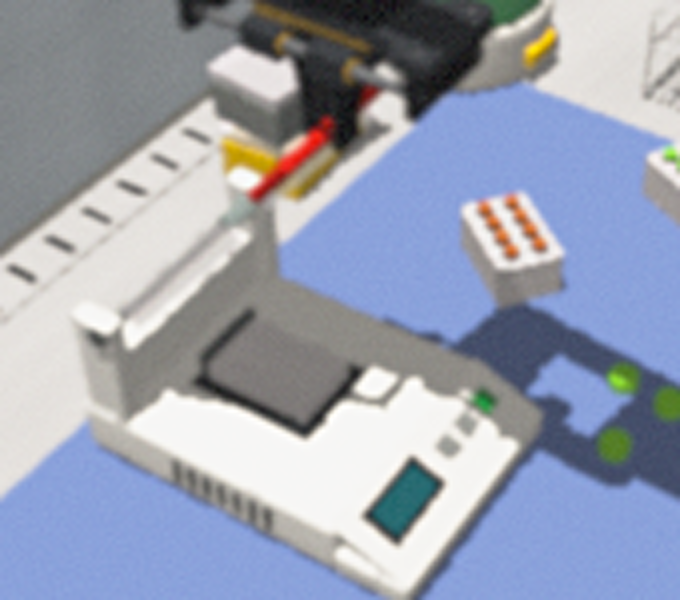

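```bash
python3 -m inch '[[40,[0,0,0],[0,0,0]],[40,[0,0,0],[0,0,0]],[40,[0,0,0],[0,0,0]],[40,[-15,0,0],[0,0,0]],[40,[-25,0,0],[0,0,0]],[40,[-30,-10,0],[0,0,0]],[40,[-20,-20,20],[0,0,0]],[87,[0,-20,40],[0,0,0]]]' 40; python3 - <<'E'
from h import *
np.set_printoptions(precision=4,suppress=True)
imaging.camera('side'); print(tip('side','shield_handle'))
print(tip('side','plate_top'),tip('side','plate'),tip('side','shield_hinge'))
r=imaging.cut_out('side','plate'); print([(q['confidence'],q['box']) for q in r])
m=r[0]['pixels']; np.save('pm.npy',m)
S=lambda a,b:np.array([a,b])/4+[149.5,119.5]
for a in((210,368),(255,325),(360,372),(308,425)): print(S(*a),onz('side',S(*a),.075))
from scipy.optimize import minimize
up=cv2.resize(m.astype(np.uint8),None,fx=4,fy=4,interpolation=cv2.INTER_NEAREST)
def c(v,f=None):
    P=hpts(v[0]*.01,v[1]*.01,v[2]*.1,[[i,j,k] for i in(-.045,.045) for j in(-.03,.03) for k in(.057,.075)])
    h=hull_mask('side',P); return 1-(h&up).sum()/(h|up).sum()
for d in(-.5,0,.5):
    v0=np.array([61.1,3.6,.3+d]); s=minimize(c,v0,method='Nelder-Mead',options=dict(initial_simplex=v0+np.array([[0,0,0],[1,0,0],[0,1,0],[0,0,1]]))); print(s.x*[.01,.01,.1],s.fun)
p,_=pose();print(p)
E
```

```text
time: 11.22
position: [0.5038, -0.0253, 0.3995]
tool_rot: [0.504, 0.495, -0.49, 0.51]
ft_force: [1.2, -1.4, -0.1]
grip_width: 0.0445
([231.0, 152.4], 0.96)
([217.6, 208.2], 0.98) ([217.6, 214.4], 0.92) ([199.2, 186.8], 0.59)
[(0.72, [218.5, 212.4, 37.0, 19.9])]
[202.  211.5] [0.6536 0.0685 0.075 ]
[213.25 200.75] [0.6542 0.0125 0.075 ]
[239.5 212.5] [0.5561 0.0081 0.075 ]
[226.5  225.75] [0.5567 0.0733 0.075 ]
[ 0.6189  0.0348 -0.0183] 0.10158254918733955
[0.6198 0.0342 0.0193] 0.09373314637040231
[0.6199 0.0338 0.0559] 0.10071711441721076
[ 0.5032 -0.0248  0.3959]
```

```bash
python3 - <<'E'
from h import *
np.set_printoptions(precision=4,suppress=True)
print(get_obs()['q'], onz('side',[217.6,208.2],.075))
L=np.radians(40); r=Rt(-.63,L,1)
g=np.array([.563,-.2235,.027]); t=g+.019*r.apply([1,0,0]); print(t, r.as_matrix())
rows(t+[0,0,.11],r,87,11)
E
```

```text
[-0.2758  0.1652  1.4421  0.0067  1.5132 -0.2845] [0.6227 0.0308 0.075 ]
[ 0.5729 -0.2307  0.0124] [[ 0.5194  0.5891  0.619 ]
 [-0.3787  0.808  -0.4513]
 [-0.766   0.      0.6428]]
[[87,[25.0,5.6,18.8],[-4.7,-3.3,1.6]],[87,[26.2,3.4,17.7],[-4.7,-3.3,1.6]],[87,[27.2,1.3,16.3],[-4.7,-3.3,1.6]],[87,[28.1,-0.8,14.7],[-4.7,-3.3,1.6]],[87,[28.9,-2.7,13.0],[-4.7,-3.3,1.6]],[87,[29.5,-4.5,11.0],[-4.7,-3.3,1.6]],[87,[29.9,-6.1,8.8],[-4.7,-3.3,1.6]],[87,[30.1,-7.6,6.5],[-4.7,-3.3,1.6]],[87,[30.2,-8.8,4.1],[-4.7,-3.3,1.6]],[87,[30.1,-9.9,1.6],[-4.7,-3.3,1.6]],[87,[29.9,-10.8,-1.0],[-4.7,-3.3,1.6]]]
```

```bash
python3 -m inch '[[87,[25,6,19],[-4.7,-3.3,1.6]],[87,[26,3,18],[-4.7,-3.3,1.6]],[87,[27,1,16],[-4.7,-3.3,1.6]],[87,[28,-1,15],[-4.7,-3.3,1.6]],[87,[29,-3,13],[-4.7,-3.3,1.6]],[87,[29.5,-4.5,11],[-4.7,-3.3,1.6]],[87,[30,-6,9],[-4.7,-3.3,1.6]],[87,[30,-7.5,6.5],[-4.7,-3.3,1.6]],[87,[30,-9,4],[-4.7,-3.3,1.6]],[87,[30,-10,1.5],[-4.7,-3.3,1.6]]]'; python3 - <<'E'
from h import *
L=np.radians(40); r=Rt(-.63,L,1); t=np.array([.5729,-.2307,.0124])
print(pose()[0],get_obs()['q'])
rows(t+[0,0,.07],r,87,4)
E
```

```text
time: 12.78
position: [0.5793, -0.2018, 0.1639]
tool_rot: [0.176, 0.419, -0.309, 0.836]
ft_force: [0.0, -1.1, 0.7]
grip_width: 0.0872
[ 0.5792646  -0.20176321  0.16388779] [-0.44298394  0.44960284  1.99087965 -1.01503911  0.16116708 -0.31014182]
[[87,[18.4,-7.2,-8.9],[-1.4,-1.0,0.4]],[87,[18.2,-7.1,-9.4],[-1.4,-1.0,0.4]],[87,[18.0,-7.0,-9.9],[-1.4,-1.0,0.4]],[87,[17.8,-6.9,-10.3],[-1.4,-1.0,0.4]]]
```

```bash
cat > kin.py <<'E'
from h import *
def fkR(q):
    return R.from_euler('ZYZYZ',[q[0],q[1]+q[2],q[3],q[4],q[5]]) if 0 else R.from_euler('z',q[0])*R.from_euler('y',q[1]+q[2])*R.from_euler('z',q[3])*R.from_euler('y',q[4])*R.from_euler('z',q[5])
def fk(q,v):
    d1,b,L2,L3,a3,d6,w=v
    r1=R.from_euler('z',q[0]);r2=r1*R.from_euler('y',q[1]);r3=r2*R.from_euler('y',q[2]);r4=r3*R.from_euler('z',q[3]);r5=r4*R.from_euler('y',q[4])
    return np.array([0,0,d1])+r1.apply([0,b,0])+r2.apply([0,0,L2])+r3.apply([a3,0,L3])+r4.apply([0,w,0])+r5.apply([0,0,d6])
D=[([-1.3375,.5275,1.4327,0,1.1814,-.1785],[.2502,-.5727,.1979]),([-.2758,.1652,1.4421,.0067,1.5132,-.2845],[.5032,-.0248,.3959]),([-0.44298394,0.44960284,1.99087965,-1.01503911,0.16116708,-0.31014182],[0.5792646,-0.20176321,0.16388779])]
E
python3 - <<'E'
from kin import *
np.set_printoptions(precision=4,suppress=True)
o=get_obs(); 
for q,rq in((D[0][0],[-0.6922,-0.1446,0.6922,-0.1445]),(o['q'],o['tool_rot'])):
    print((fkR(q).inv()*R.from_quat(rq)).as_matrix())
def res(v): return np.concatenate([fk(q,v)-p for q,p in D]+[(np.array(v)-[.2,.11,.45,.4,0,.25,0])*1e-3])
s=least_squares(res,[.2,.11,.45,.4,0,.25,0]); print(s.x,s.fun)
E
```

```text
[[ 0.0001 -1.      0.0001]
 [ 0.     -0.0001 -1.    ]
 [ 1.      0.0001  0.    ]]
[[-0. -1. -0.]
 [-0.  0. -1.]
 [ 1. -0. -0.]]
[ 0.2742  0.111   0.588   0.3917  0.1141  0.3301 -0.    ] [-0.     -0.      0.      0.      0.     -0.      0.      0.     -0.
  0.0001  0.      0.0001 -0.      0.0001  0.0001 -0.    ]
```

```bash
cat >> kin.py <<'E'
V=[.2742,.111,.588,.3917,.1141,.3301,0]
def res(v): return np.concatenate([fk(q,v)-p for q,p in D]+[(np.array(v)-[.2,.11,.45,.4,0,.25,0])*1e-3])
V=least_squares(res,V).x
TM=R.from_matrix([[0,-1,0],[0,0,-1],[1,0,0]])
LO=np.array([-3.08,-.75,.22,-1.43,0,-2.85]);HI=np.array([3.08,2.2,2.44,4.57,2.65,2.85])
def ik(p,r,q0):
    f=lambda q:np.r_[(fk(q,V)-p)*5,((fkR(q)*TM).inv()*r).as_rotvec()]
    s=least_squares(f,np.clip(q0,LO+1e-3,HI-1e-3),bounds=(LO,HI)); return s.x,np.abs(s.fun).max()
E
python3 - <<'E'
from kin import *
np.set_printoptions(precision=3,suppress=True)
for lean in(30,40,48):
  for nm,g,yaw in(("pick",[.563,-.2235,.027],-.63),("above",[.563,-.2235,.137],-.63),("front",[.573,.035,.122],.03),("home",[.613,.036,.1],.03)):
    for fl in(1,-1):
      r=Rt(yaw,np.radians(lean),fl); p=np.array(g)+.019*r.apply([1,0,0])
      sols=[]
      for q4 in(-1.2,0,1.5,3.1,4.4):
       for q6 in(-2,0,2):
        q,e=ik(p,r,[np.arctan2(g[1],g[0])-.15,.5,1.9,q4,.3,q6])
        if e<2e-3 and not any(np.abs(q-s).max()<.02 for s in sols): sols.append(q); print(lean,nm,fl,q)
E
```

```text
30 pick 1 [-0.538  0.755  2.005  3.459  0.147  1.336]
30 pick -1 [-0.538  0.755  2.005  3.459  0.147 -1.806]
30 above 1 [-0.538  0.518  1.959 -0.311  0.15  -1.184]
30 above -1 [-0.538  0.518  1.959 -0.311  0.15   1.958]
30 front -1 [-0.196  0.521  2.062  1.184  0.121  0.193]
30 home 1 [-0.176  0.596  1.977  1.082  0.116 -2.829]
30 home -1 [-0.176  0.596  1.977  1.082  0.116  0.313]
40 pick 1 [-0.528  0.828  2.111  3.279  0.497  1.528]
40 pick -1 [-0.528  0.828  2.111  3.279  0.497 -1.614]
40 above 1 [-0.528  0.557  2.081  3.473  0.202  1.324]
40 above -1 [-0.528  0.557  2.081  3.473  0.202 -1.818]
40 front 1 [-0.224  0.578  2.191  2.65   0.348  1.841]
40 front -1 [-0.224  0.578  2.191  2.65   0.348 -1.3  ]
40 home 1 [-0.199  0.646  2.101  2.667  0.325  1.848]
40 home -1 [-0.199  0.646  2.101  2.667  0.325 -1.294]
48 pick 1 [-0.52   0.918  2.181  3.256  0.795  1.564]
48 pick -1 [-0.52   0.918  2.181  3.256  0.795 -1.577]
48 above 1 [-0.52   0.622  2.169  3.316  0.49   1.49 ]
48 above -1 [-0.52   0.622  2.169  3.316  0.49  -1.651]
48 front 1 [-0.248  0.667  2.287  2.802  0.659  1.654]
48 front -1 [-0.248  0.667  2.287  2.802  0.659 -1.487]
48 home 1 [-0.218  0.722  2.19   2.821  0.617  1.668]
48 home -1 [-0.218  0.722  2.19   2.821  0.617 -1.474]
```

```bash
cat >> kin.py <<'E'
def jrows(qs,g,n,k=None):
    "rows along joint polyline (list of waypoints, n rows per leg) from the measured q"
    q0=get_obs()['q']; P=[q0]
    for w,m in zip(qs,n): P+= [P[-1]+(np.array(w)-P[-1])*(i+1)/m for i in range(m)][:] if 0 else list(np.linspace(P[-1],w,m+1)[1:])
    o=[]
    for a,b in list(zip(P,P[1:]))[:k]:
        ra,rb=fkR(a)*TM,fkR(b)*TM; d=ra.inv().apply(fk(b,V)-fk(a,V))*1000; w=np.degrees((ra.inv()*rb).as_rotvec())
        o.append([g,[int(round(x)) for x in d],[round(float(x),1) for x in w]])
    print(str(o).replace(" ","")); return P
def lrows(p,r,g,n,q0=None):
    rows(p,r,g,n)
E
python3 - <<'E'
from kin import *
np.set_printoptions(precision=3,suppress=True)
L=np.radians(43); r=Rt(-.63,L,-1); p=np.array([.563,-.2235,.127])+.019*r.apply([1,0,0])
qa,e=ik(p,r,[-.52,.58,2.1,3.35,.3,-1.7]); print(qa,e)
P=jrows([[-.65,.35,1.95,.2,.5,-.6],[-.65,.35,1.95,2.6,.5,-1.4],qa],87,[5,14,6])
for q in P: print(q,fk(q,V),(fkR(q)*TM).as_matrix()[:,0])
E
```

```text
[-0.525  0.602  2.12   3.36   0.336 -1.7  ] 5.440092820663267e-13
[[87,[-4,-34,-1],[12.5,2.2,-3.5]],[87,[-4,-25,-4],[12.4,3.1,-2.5]],[87,[-5,-16,-7],[12.2,4.0,-1.4]],[87,[-7,-5,-10],[11.8,4.9,-0.1]],[87,[-10,6,-14],[11.3,5.8,1.2]],[87,[-1,17,-21],[5.3,3.8,2.8]],[87,[-1,18,-20],[5.3,3.6,3.0]],[87,[-1,19,-19],[5.3,3.5,3.2]],[87,[-1,20,-18],[5.3,3.3,3.4]],[87,[-1,21,-17],[5.3,3.1,3.6]],[87,[-1,22,-16],[5.3,2.9,3.7]],[87,[-1,23,-14],[5.3,2.7,3.9]],[87,[-1,24,-13],[5.3,2.4,4.0]],[87,[-1,25,-11],[5.3,2.2,4.2]],[87,[-1,25,-10],[5.3,2.0,4.3]],[87,[-1,26,-9],[5.3,1.7,4.4]],[87,[-1,26,-7],[5.3,1.5,4.5]],[87,[-1,26,-6],[5.3,1.2,4.6]],[87,[-1,27,-4],[5.3,0.9,4.6]],[87,[4,-8,47],[4.0,-4.6,1.4]],[87,[3,-6,49],[3.8,-5.0,1.4]],[87,[3,-5,51],[3.5,-5.3,1.4]],[87,[2,-3,53],[3.3,-5.5,1.5]],[87,[2,-2,54],[3.1,-5.7,1.5]],[87,[2,0,54],[2.9,-5.8,1.6]]]
[-0.443  0.45   1.991 -1.015  0.161 -0.31 ] [ 0.579 -0.202  0.164] [ 0.458 -0.368 -0.809]
[-0.484  0.43   1.983 -0.772  0.229 -0.368] [ 0.554 -0.225  0.165] [ 0.393 -0.386 -0.835]
[-0.526  0.41   1.975 -0.529  0.297 -0.426] [ 0.53  -0.236  0.164] [ 0.336 -0.3
[... 1362 characters left out ...]
   1.95   2.429  0.5   -1.343] [ 0.698 -0.261  0.377] [ 0.903 -0.293 -0.314]
[-0.65  0.35  1.95  2.6   0.5  -1.4 ] [ 0.693 -0.285  0.389] [ 0.888 -0.365 -0.278]
[-0.629  0.392  1.978  2.727  0.473 -1.45 ] [ 0.683 -0.285  0.342] [ 0.851 -0.393 -0.348]
[-0.608  0.434  2.007  2.853  0.445 -1.5  ] [ 0.668 -0.281  0.295] [ 0.807 -0.412 -0.423]
[-0.588  0.476  2.035  2.98   0.418 -1.55 ] [ 0.65  -0.274  0.247] [ 0.754 -0.424 -0.502]
[-0.567  0.518  2.064  3.107  0.391 -1.6  ] [ 0.628 -0.263  0.201] [ 0.694 -0.426 -0.581]
[-0.546  0.56   2.092  3.233  0.363 -1.65 ] [ 0.603 -0.249  0.156] [ 0.626 -0.418 -0.659]
[-0.525  0.602  2.12   3.36   0.336 -1.7  ] [ 0.573 -0.231  0.113] [ 0.551 -0.402 -0.731]
```

```bash
python3 - <<'E'
from kin import *
np.set_printoptions(precision=3,suppress=True)
P=jrows([[-.75,.32,1.95,.2,.5,-.6],[-.8,.35,1.95,2.6,.5,-1.4]],87,[8,14],12)
E
```

```text
[[87,[-3,-29,4],[8.5,1.0,-2.7]],[87,[-2,-26,4],[8.4,1.3,-2.3]],[87,[-3,-21,3],[8.4,1.7,-1.8]],[87,[-3,-17,3],[8.3,2.0,-1.3]],[87,[-4,-12,2],[8.2,2.4,-0.8]],[87,[-5,-7,0],[8.0,2.7,-0.2]],[87,[-6,-2,-1],[7.8,3.0,0.4]],[87,[-7,4,-3],[7.6,3.3,1.0]],[87,[0,16,-19],[5.6,3.8,2.6]],[87,[0,17,-18],[5.6,3.6,2.9]],[87,[0,19,-17],[5.6,3.4,3.1]],[87,[0,20,-16],[5.6,3.2,3.3]]]
```

```bash
python3 -m inch '[[87,[-3,-29,4],[8.5,1,-2.7]],[87,[-2,-26,4],[8.4,1.3,-2.3]],[87,[-3,-21,3],[8.4,1.7,-1.8]],[87,[-3,-17,3],[8.3,2,-1.3]],[87,[-4,-12,2],[8.2,2.4,-0.8]],[87,[-5,-7,0],[8,2.7,-0.2]],[87,[-6,-2,-1],[7.8,3,0.4]],[87,[-7,4,-3],[7.6,3.3,1]]]'; python3 - <<'E'
from kin import *
np.set_printoptions(precision=3,suppress=True)
print(get_obs()['q'])
P=jrows([[-.78,.33,1.95,.5,.5,-.7],[-.8,.35,1.95,2.6,.5,-1.4]],87,[4,14],12)
E
```

```text
time: 13.78
position: [0.4924, -0.2536, 0.1841]
tool_rot: [0.627, 0.285, -0.501, 0.523]
ft_force: [-0.2, 0.1, -1.4]
grip_width: 0.0871
[-0.74   0.33   1.943  0.212  0.508 -0.579]
[[87,[0,5,-4],[2.4,1.4,1.1]],[87,[0,6,-4],[2.4,1.4,1.2]],[87,[0,6,-3],[2.4,1.3,1.2]],[87,[0,7,-3],[2.4,1.2,1.3]],[87,[0,16,-16],[4.8,3.1,2.7]],[87,[0,17,-15],[4.8,2.9,2.8]],[87,[0,18,-14],[4.8,2.8,3.0]],[87,[0,19,-13],[4.8,2.6,3.1]],[87,[0,19,-12],[4.8,2.4,3.3]],[87,[0,20,-11],[4.8,2.2,3.4]],[87,[0,21,-10],[4.8,2.1,3.5]],[87,[0,22,-9],[4.8,1.9,3.6]]]
```

Tracks the joint plan very well.

```bash
python3 -m inch '[[87,[0,11,-8],[4.8,2.8,2.3]],[87,[0,13,-6],[4.8,2.5,2.5]],[87,[0,16,-16],[4.8,3.1,2.7]],[87,[0,17,-15],[4.8,2.9,2.8]],[87,[0,18,-14],[4.8,2.8,3]],[87,[0,19,-13],[4.8,2.6,3.1]],[87,[0,19,-12],[4.8,2.4,3.3]],[87,[0,20,-11],[4.8,2.2,3.4]],[87,[0,21,-10],[4.8,2.1,3.5]],[87,[0,22,-9],[4.8,1.9,3.6]]]'; python3 - <<'E'
from kin import *
np.set_printoptions(precision=3,suppress=True)
print(get_obs()['q'])
L=np.radians(43); r=Rt(-.63,L,-1); p=np.array([.563,-.2235,.127])+.019*r.apply([1,0,0])
qa,e=ik(p,r,[-.52,.58,2.1,3.35,.3,-1.7])
P=jrows([[-.75,.38,2.0,2.4,.5,-1.3],qa],87,[5,9],12)
E
```

```text
time: 15.02
position: [0.6603, -0.2688, 0.3092]
tool_rot: [0.928, -0.01, -0.278, 0.248]
ft_force: [-0.6, 0.3, 0.4]
grip_width: 0.0871
[-0.773  0.362  1.937  1.764  0.509 -1.123]
[[87,[0,8,-3],[4.6,1.0,2.5]],[87,[-1,9,-1],[4.6,0.8,2.5]],[87,[-1,10,0],[4.6,0.6,2.6]],[87,[-1,10,2],[4.6,0.4,2.7]],[87,[-2,11,3],[4.6,0.2,2.8]],[87,[5,-8,19],[2.9,-1.9,1.0]],[87,[4,-8,22],[2.8,-2.2,1.0]],[87,[4,-7,24],[2.7,-2.5,1.0]],[87,[3,-7,25],[2.6,-2.7,1.0]],[87,[3,-7,27],[2.5,-2.9,1.0]],[87,[2,-6,28],[2.4,-3.1,1.0]],[87,[2,-5,30],[2.3,-3.2,1.0]]]
```

```bash
python3 -m inch '[[87,[0,8,-3],[4.6,1,2.5]],[87,[-1,9,-1],[4.6,0.8,2.5]],[87,[-1,10,0],[4.6,0.6,2.6]],[87,[-1,10,2],[4.6,0.4,2.7]],[87,[-2,11,3],[4.6,0.2,2.8]],[87,[5,-8,19],[2.9,-1.9,1]],[87,[4,-8,22],[2.8,-2.2,1]],[87,[4,-7,24],[2.7,-2.5,1]],[87,[3,-7,25],[2.6,-2.7,1]],[87,[3,-7,27],[2.5,-2.9,1]],[87,[2,-6,28],[2.4,-3.1,1]],[87,[2,-5,30],[2.3,-3.2,1]]]'; python3 - <<'E'
from kin import *
np.set_printoptions(precision=3,suppress=True)
print(get_obs()['q'])
L=np.radians(43); r=Rt(-.63,L,-1); p=np.array([.563,-.2235,.127])+.019*r.apply([1,0,0])
rows(p-[0,0,.03],r,87,3)
E
```

```text
time: 16.52
position: [0.6184, -0.2481, 0.1579]
tool_rot: [0.903, -0.259, -0.331, -0.091]
ft_force: [0.3, 0.3, -0.5]
grip_width: 0.0868
[-0.54   0.57   2.069  3.191  0.368 -1.611]
[[87,[4.1,2.9,29.2],[1.1,-2.3,0.9]],[87,[5.3,3.4,29.0],[1.1,-2.3,0.9]],[87,[6.5,3.8,28.7],[1.1,-2.3,0.9]]]
```

```bash
python3 -m inch '[[87,[4,3,29],[1.1,-2.3,0.9]],[87,[5.5,3.5,29],[1.1,-2.3,0.9]],[87,[6.5,4,29],[1.1,-2.3,0.9]],[87,[0,0,0],[0,0,0]]]'; python3 - <<'E'
from kin import *
np.set_printoptions(precision=3,suppress=True)
print(get_obs()['q'])
L=np.radians(43); r=Rt(-.63,L,-1); p=np.array([.563,-.2235,.027])+.019*r.apply([1,0,0])
rows(p,r,87,4)
im=imaging.camera("side"); u=imaging.cut_out("side","brown_block"); print([(q["confidence"],q["box"]) for q in u])
cv2.imwrite("pics/i.png",cv2.resize(im[140:240,215:345],(780,600),interpolation=cv2.INTER_CUBIC)[:,:,::-1])
E
```

```text
time: 17.02
position: [0.5768, -0.2264, 0.0788]
tool_rot: [0.872, -0.281, -0.381, -0.125]
ft_force: [0.2, -0.6, 0.8]
grip_width: 0.0868
[-0.515  0.687  2.127  3.319  0.421 -1.649]
[[87,[12.1,1.5,11.1],[0.0,0.1,0.1]],[87,[12.1,1.5,11.1],[0.0,0.1,0.1]],[87,[12.0,1.5,11.2],[0.0,0.1,0.1]],[87,[12.0,1.5,11.2],[0.0,0.1,0.1]]]
[(0.83, [279.5, 188.2, 21.3, 24.1])]
```

View pics/i.png

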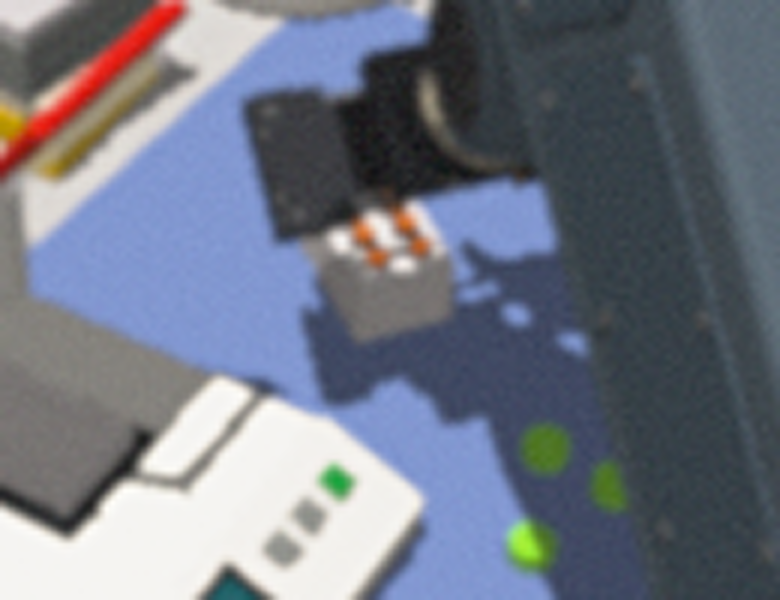

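```bash
python3 -m inch '[[87,[12,1.5,11],[0,0,0]],[87,[12,1.5,11],[0,0,0]],[87,[12,1.5,11],[0,0,0]],[87,[8,1.5,7],[0,0,0]],[87,[0,0,0],[0,0,0]]]'; python3 - <<'E'
from kin import *
L=np.radians(43); r=Rt(-.63,L,-1); p=np.array([.563,-.2235,.027])+.019*r.apply([1,0,0])
rows(p,r,87,1);print(pose()[0],p)
E
```

```text
time: 17.75
position: [0.5836, -0.2361, 0.027]
tool_rot: [0.877, -0.281, -0.37, -0.122]
ft_force: [-0.3, 0.4, 0.9]
grip_width: 0.0867
[[87,[2.2,2.0,17.7],[0.0,-1.1,0.5]]]
[ 0.58361019 -0.23610229  0.02703989] [ 0.5734704  -0.23113412  0.01310428]
```

```bash
python3 -m inch '[[87,[1,1,10],[0,-0.6,0.3]],[87,[1,1,10],[0,-0.5,0.2]],[87,[0,0,0],[0,0,0]]]'; python3 - <<'E'
from kin import *
L=np.radians(43); r=Rt(-.63,L,-1); p=np.array([.563,-.2235,.027])+.019*r.apply([1,0,0])
rows(p,r,87,1);print(pose()[0],p)
E
```

```text
time: 18.12
position: [0.5718, -0.2298, 0.0125]
tool_rot: [0.872, -0.284, -0.378, -0.123]
ft_force: [-0.3, -0.6, 0.3]
grip_width: 0.0869
[[87,[1.0,0.1,-2.0],[0.1,-0.1,0.0]]]
[ 0.57183882 -0.22982286  0.01245089] [ 0.5734704  -0.23113412  0.01310428]
```

```bash
python3 -m inch '[[50,[0,0,0],[0,0,0]],[50,[0,0,0],[0,0,0]],[50,[0,0,0],[0,0,0]],[50,[0,0,0],[0,0,0]]]' 45; python3 - <<'E'
from kin import *
np.set_printoptions(precision=3,suppress=True)
p,r=pose(); print(p,p-.019*r.apply([1,0,0]),r.as_matrix(),get_obs()['q'])
E
```

```text
time: 18.62
position: [0.5717, -0.2303, 0.013]
tool_rot: [0.872, -0.285, -0.378, -0.123]
ft_force: [-2.5, -1.5, 0.0]
grip_width: 0.0597
[ 0.572 -0.23   0.013] [ 0.561 -0.223  0.027] [[ 0.552 -0.59  -0.589]
 [-0.403 -0.807  0.43 ]
 [-0.73   0.    -0.684]] [-0.525  0.861  2.145  3.267  0.619 -1.596]
```

```bash
cat >> kin.py <<'E'
OFF=np.array([.0109,0,.013])  # TCP minus block underside centre, in (forward,left,up)
def tcp_for(bx,by,bz,yaw,lean=43.1):
    return R.from_euler('z',yaw).apply(OFF)+[bx,by,bz], Rt(yaw,np.radians(lean),-1)
def blk(off=OFF):
    p,r=pose(); y=-r.apply([0,1,0]); yaw=np.arctan2(-y[0],y[1]); x=r.apply([1,0,0])
    return p-R.from_euler('z',yaw).apply(off),yaw,np.degrees(np.arctan2(np.hypot(x[0],x[1]),-x[2])),np.degrees(y[2])
E
python3 - <<'E'
from kin import *
np.set_printoptions(precision=3,suppress=True)
p,r=pose(); rows(p+[0,0,.12],r,50,6); p1=p+[0,0,.12]
t,rt=tcp_for(.525,.03,.115,.03); rows(t,rt,50,10,p1,r)
q=get_obs()['q']
for k in range(11):
    s=k/10; q,e=ik(p1+(t-p1)*s, r*R.from_rotvec((r.inv()*rt).as_rotvec()*s),q); print(q,e<1e-3)
E
```

```text
[[50,[-14.6,0.0,-13.7],[0.0,0.0,0.0]],[50,[-14.6,0.0,-13.7],[0.0,0.0,0.0]],[50,[-14.6,0.0,-13.7],[0.0,0.0,0.0]],[50,[-14.6,0.0,-13.7],[0.0,0.0,0.0]],[50,[-14.6,0.0,-13.7],[0.0,0.0,0.0]],[50,[-14.6,0.0,-13.7],[0.0,0.0,0.0]]]
[[50,[-12.1,-18.9,13.7],[-2.8,-0.0,-2.6]],[50,[-11.2,-20.1,12.7],[-2.8,-0.0,-2.6]],[50,[-10.3,-21.2,11.7],[-2.8,-0.0,-2.6]],[50,[-9.3,-22.2,10.7],[-2.8,-0.0,-2.6]],[50,[-8.3,-23.1,9.6],[-2.8,-0.0,-2.6]],[50,[-7.2,-23.8,8.5],[-2.8,-0.0,-2.6]],[50,[-6.2,-24.5,7.3],[-2.8,-0.0,-2.6]],[50,[-5.0,-25.1,6.1],[-2.8,-0.0,-2.6]],[50,[-3.9,-25.6,4.9],[-2.8,-0.0,-2.6]],[50,[-2.7,-25.9,3.6],[-2.8,-0.0,-2.6]]]
[-0.525  0.553  2.116  3.401  0.286 -1.743] True
[-0.509  0.548  2.152  3.267  0.313 -1.649] True
[-0.492  0.543  2.187  3.156  0.341 -1.58 ] True
[-0.473  0.541  2.218  3.066  0.37  -1.529] True
[-0.453  0.539  2.246  2.99   0.399 -1.494] True
[-0.431  0.539  2.271  2.925  0.425 -1.469] True
[-0.407  0.539  2.293  2.869  0.45  -1.451] True
[-0.38   0.54   2.312  2.82   0.473 -1.439] True
[-0.352  0.542  2.327  2.776  0.492 -1.43 ] True
[-0.322  0.544  2.339  2.735  0.509 -1.422] True
[-0.289  0.546  2.347  2.697  0.521 -1.415] True
```

```bash
python3 -m inch '[[50,[-7,0,-7],[0,0,0]],[50,[-15,0,-14],[0,0,0]],[50,[-15,0,-14],[0,0,0]],[50,[-15,0,-14],[0,0,0]],[50,[-15,0,-14],[0,0,0]],[50,[-15,0,-14],[0,0,0]],[50,[-8,0,-7],[0,0,0]]]'; python3 - <<'E'
from kin import *
np.set_printoptions(precision=3,suppress=True)
print(get_obs()['q'],blk(),get_obs()['grip_width'])
t,rt=tcp_for(.525,.03,.115,.03); rows(t,rt,50,10)
E
```

```text
time: 19.5
position: [0.5628, -0.2225, 0.1299]
tool_rot: [0.866, -0.28, -0.395, -0.127]
ft_force: [0.2, -0.9, -6.2]
grip_width: 0.0598
[-0.524  0.539  2.117  3.432  0.236 -1.778] (array([ 0.554, -0.216,  0.117]), np.float64(-0.6250155704367153), np.float64(40.92499768875147), np.float64(-0.060057203268766846)) 0.059756512907831266
[[50,[-11.0,-18.9,12.9],[-2.8,0.2,-2.5]],[50,[-10.2,-20.0,12.0],[-2.8,0.2,-2.5]],[50,[-9.3,-21.0,10.9],[-2.8,0.2,-2.5]],[50,[-8.4,-21.9,9.8],[-2.8,0.2,-2.5]],[50,[-7.5,-22.7,8.7],[-2.8,0.2,-2.5]],[50,[-6.5,-23.4,7.6],[-2.8,0.2,-2.5]],[50,[-5.5,-24.0,6.4],[-2.8,0.2,-2.5]],[50,[-4.4,-24.5,5.2],[-2.8,0.2,-2.5]],[50,[-3.4,-24.9,4.0],[-2.8,0.2,-2.5]],[50,[-2.3,-25.2,2.8],[-2.8,0.2,-2.5]]]
```

```bash
python3 -m inch '[[50,[-11,-19,13],[-2.8,0.2,-2.5]],[50,[-10,-20,12],[-2.8,0.2,-2.5]],[50,[-9,-21,11],[-2.8,0.2,-2.5]],[50,[-8.5,-22,10],[-2.8,0.2,-2.5]],[50,[-7.5,-23,9],[-2.8,0.2,-2.5]],[50,[-6.5,-23.5,7.5],[-2.8,0.2,-2.5]],[50,[-5.5,-24,6.5],[-2.8,0.2,-2.5]],[50,[-4.5,-24.5,5],[-2.8,0.2,-2.5]],[50,[-3.5,-25,4],[-2.8,0.2,-2.5]],[50,[-2.5,-25,3],[-2.8,0.2,-2.5]],[50,[0,0,0],[0,0,0]]]'; python3 - <<'E'
from kin import *
np.set_printoptions(precision=3,suppress=True)
print(get_obs()['q'],blk(),get_obs()['grip_width'])
t,rt=tcp_for(.525,.034,.105,.03); rows(t,rt,50,2)
E
```

```text
time: 20.88
position: [0.5206, 0.0421, 0.1213]
tool_rot: [0.91, 0.026, -0.413, 0.011]
ft_force: [0.2, -0.1, -5.9]
grip_width: 0.0595
[-0.275  0.544  2.363  2.678  0.502 -1.41 ] (array([0.51 , 0.041, 0.108]), np.float64(0.05606789255241531), np.float64(41.15034193103796), np.float64(0.08662468859874922)) 0.0594782029529201
[[50,[6.1,4.3,-4.5],[0.5,1.0,0.5]],[50,[6.2,4.2,-4.4],[0.5,1.0,0.5]]]
```

```bash
python3 -m inch '[[50,[6,4,-4.5],[0.5,1,0.5]],[50,[6,4,-4.5],[0.5,1,0.5]],[50,[0,0,0],[0,0,0]]]'; python3 - <<'E'
from kin import *
np.set_printoptions(precision=3,suppress=True)
print(blk())
t,rt=tcp_for(.575,.0345,.09,.03); rows(t,rt,50,5)
E
```

```text
time: 21.25
position: [0.5377, 0.0326, 0.1178]
tool_rot: [0.918, 0.012, -0.397, 0.006]
ft_force: [-0.4, 0.9, -5.3]
grip_width: 0.0598
(array([0.527, 0.032, 0.105]), np.float64(0.026560913023629746), np.float64(43.2738372260036), np.float64(-0.0404532842534827))
[[50,[8.8,-0.2,-5.0],[-0.0,-0.0,-0.0]],[50,[8.8,-0.2,-5.0],[-0.0,-0.0,-0.0]],[50,[8.8,-0.2,-5.0],[-0.0,-0.0,-0.0]],[50,[8.8,-0.2,-5.0],[-0.0,-0.0,-0.0]],[50,[8.8,-0.2,-5.0],[-0.0,-0.0,-0.0]]]
```

```bash
python3 -m inch '[[50,[9,0,-5],[0,0,0]],[50,[9,0,-5],[0,0,0]],[50,[9,0,-5],[0,0,0]],[50,[9,-0.5,-5],[0,0,0]],[50,[7,-0.5,-4],[0,0,0]],[50,[0,0,0],[0,0,0]]]'; python3 - <<'E'
from kin import *
np.set_printoptions(precision=4,suppress=True)
b=blk(); print(b)
im=imaging.camera('side'); 
for n in("brown_block","brown_block_center","plate_top","plate"):
    t,c=tip('side',n); z={"brown_block":b[0][2],"brown_block_center":b[0][2]+.0225,"plate_top":.075,"plate":.057}[n]; print(n,t,c,onz('side',t,z) if t else'')
u=imaging.cut_out('side','brown_block'); print([(q["confidence"],q["box"]) for q in u])
print(fit_block({'side':u[0]['pixels']},(b[0][0],b[0][1],b[1]),b[0][2]))
a=(170,150); s=6
v=cv2.resize(im[150:245,170:300],None,fx=s,fy=s,interpolation=cv2.INTER_CUBIC)[:,:,::-1].copy()
bp=block_pts(b[0][0],b[0][1],b[1],b[0][2]); draw(v,'side',bp[[1,3,7,5]],s,np.array(a),(255,255,0)); draw(v,'side',bp[[0,2,6,4]],s,np.array(a),(255,255,0))
draw(v,'side',hpts(.613,.0345,.03,[[-.045,-.03,.075],[-.045,.03,.075],[.045,.03,.075],[.045,-.03,.075]]),s,np.array(a),(255,0,255))
cv2.imwrite('pics/j.png',v)
E
```

```text
time: 22.0
position: [0.5888, 0.0345, 0.1017]
tool_rot: [0.918, 0.012, -0.396, 0.006]
ft_force: [0.1, 0.6, -5.7]
grip_width: 0.0597
(array([0.5779, 0.0342, 0.0887]), np.float64(0.02594187980665863), np.float64(43.30506494177728), np.float64(-0.04928779041089911))
brown_block [230.6, 214.4] 0.59 [0.5658 0.0397 0.0887]
brown_block_center None 0 
plate_top [217.7, 208.2] 0.79 [0.6225 0.0306 0.075 ]
plate [217.5, 217.1] 0.82 [0.6113 0.048  0.057 ]
[(0.55, [218.9, 204.4, 18.1, 24.7])]
(array([ 0.6108,  0.0344, -0.8781]), np.float64(0.6441093308199812))
```

View pics/j.png

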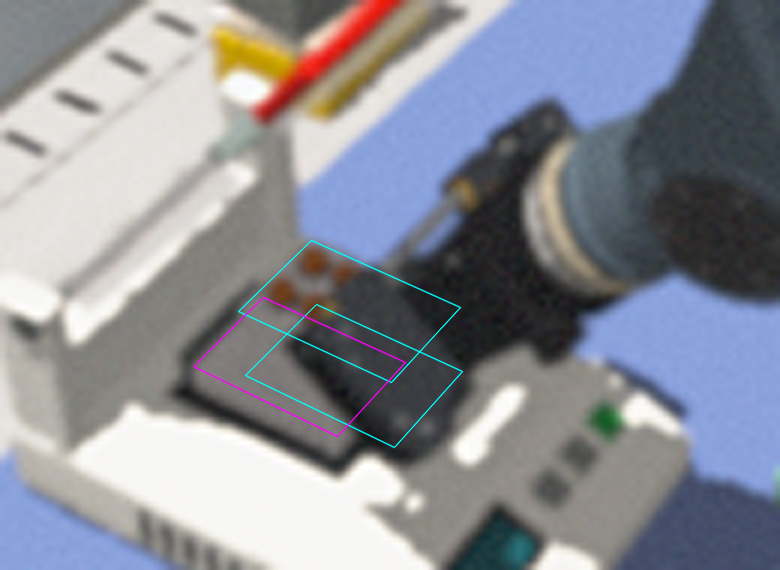

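```bash
python3 - <<'E'
from kin import *
np.set_printoptions(precision=0,suppress=True,linewidth=200)
im=cv2.cvtColor(cv2.imread('pics/h.png'),cv2.COLOR_BGR2GRAY).astype(np.float32)
H=(.613,.0355,.03)
def samp(P):
    u=(proj('side',P)-[149.5,119.5])*4-.5; return cv2.remap(im,u[:,0].astype(np.float32),u[:,1].astype(np.float32),cv2.INTER_LINEAR)[:,0]
t=np.linspace(-.018,.018,19); print('offs mm',t*1000)
for nm,f in dict(left=lambda s,d:[s*.045,.03+d,.075],right=lambda s,d:[s*.045,-.03-d,.075],front=lambda s,d:[-.045-d,s*.03,.075],rear=lambda s,d:[.045+d,s*.03,.075]).items():
    for rng in((-.8,-.3),(-.25,.25),(.3,.8)):
        print(nm,rng,np.mean([samp(hpts(*H,[f(s,d) for d in t])) for s in np.linspace(*rng,8)],0))
E
```

```text
offs mm [-18. -16. -14. -12. -10.  -8.  -6.  -4.  -2.   0.   2.   4.   6.   8.  10.  12.  14.  16.  18.]
left (-0.8, -0.3) [124. 123. 123. 123. 123. 123. 123. 123. 123. 123. 122. 122. 118. 108.  91.  69.  48.  45.  70.]
left (-0.25, 0.25) [124. 124. 125. 125. 124. 124. 123. 123. 123. 124. 124. 123. 118. 109.  94.  71.  48.  40.  56.]
left (0.3, 0.8) [126. 125. 124. 124. 123. 124. 126. 125. 125. 126. 125. 122. 118. 108.  90.  68.  47.  36.  40.]
right (-0.8, -0.3) [126. 125. 124. 124. 124. 125. 125. 126. 127. 129. 132. 136. 138. 139. 139. 139. 139. 139. 139.]
right (-0.25, 0.25) [124. 124. 124. 123. 124. 124. 125. 126. 129. 132. 134. 137. 140. 141. 140. 139. 139. 139. 139.]
right (0.3, 0.8) [125. 125. 125. 125. 126. 126. 126. 125. 126. 129. 133. 136. 137. 138. 139. 139. 139. 139. 139.]
front (-0.8, -0.3) [126. 125. 124. 125. 125. 126. 126. 125. 123. 119. 114. 106.  90.  69.  48.  44.  72. 128. 191.]
front (-0.25, 0.25) [126. 125. 124. 125. 125. 125. 124. 124. 123. 121. 119. 114. 103.  84.  59.  42.  50.  80. 118.]
front (0.3, 0.8) [124. 124. 124. 124. 124. 124. 124. 124. 122. 121. 118. 112. 102.  84.  59.  48.  74. 135. 201.]
rear (-0.8, -0.3) [125. 124. 125. 127. 127. 124. 125. 123. 114. 100.  83.  67.  59.  63.  77.  97. 117. 130. 137.]
rear (-0.25, 0.25) [127. 128. 127. 127. 128. 128. 127. 124. 116. 102.  83.  65.  56.  62.  78.  98. 117. 129. 135.]
rear (0.3, 0.8) [124. 125. 126. 128. 127. 126. 126. 122. 114. 100.  83.  67.  60.  66.  82. 102. 118. 131. 137.]
```

```bash
python3 - <<'E'
from kin import *
t,rt=tcp_for(.583,.0336,.0785,.03,43.1); rows(t,rt,50,3)
E
```

```text
[[50,[3.9,0.2,0.7],[-0.1,-0.0,-0.1]],[50,[3.9,0.2,0.7],[-0.1,-0.0,-0.1]],[50,[3.9,0.2,0.7],[-0.1,-0.0,-0.1]]]
```

```bash
python3 -m inch '[[50,[4,0.2,1],[-0.1,0,-0.1]],[50,[4,0.2,1],[-0.1,0,-0.1]],[50,[4,0.2,1],[-0.1,0,-0.1]],[50,[0,0,0],[0,0,0]]]';python3 -m inch '[[50,[1,0,1],[0,0,0]],[50,[0,0,0],[0,0,0]]]'; python3 -c "
from kin import *
print(blk(),get_obs()['ft_force'],get_obs()['moment'])"
```

```text
time: 22.8
position: [0.5936, 0.0337, 0.0899]
tool_rot: [0.918, 0.015, -0.397, 0.007]
ft_force: [0.4, -0.2, -5.5]
grip_width: 0.0597
time: 23.05
position: [0.5935, 0.0337, 0.0883]
tool_rot: [0.918, 0.015, -0.397, 0.007]
ft_force: [0.4, -0.3, -5.9]
grip_width: 0.0597
(array([0.58262077, 0.03334515, 0.07525447]), np.float64(0.03275947728554915), np.float64(43.173854208223226), np.float64(-0.007251175603047163)) [ 0.42568413 -0.28497916 -5.92632889] [0.00780109 1.18867212 0.02717515]
```

```bash
python3 -m inch '[[50,[0.7,0,0.7],[0,0,0]],[50,[0,0,0],[0,0,0]]]';python3 -m inch '[[50,[0.7,0,0.7],[0,0,0]],[50,[0,0,0],[0,0,0]]]'; python3 -c "
from kin import *
print(blk(),get_obs()['ft_force'],get_obs()['moment'])"
```

```text
time: 23.3
position: [0.5936, 0.0337, 0.0881]
tool_rot: [0.918, 0.015, -0.396, 0.006]
ft_force: [-0.0, -0.1, -6.1]
grip_width: 0.0597
time: 23.55
position: [0.5937, 0.0337, 0.0881]
tool_rot: [0.918, 0.015, -0.395, 0.006]
ft_force: [-0.0, -0.3, -5.5]
grip_width: 0.0599
(array([0.58275752, 0.03337164, 0.07509361]), np.float64(0.03220359465135307), np.float64(43.40637651658328), np.float64(-0.0057131434048961205)) [-0.00588089 -0.25180552 -5.45338003] [-0.0267399   1.13848031  0.00317837]
```

```bash
python3 -m inch '[[50,[1.2,0,1.2],[0,-0.3,0]],[50,[0,0,0],[0,0,0]]]';python3 -m inch '[[50,[1.2,0,1.2],[0,0,0]],[50,[0,0,0],[0,0,0]]]'; python3 -c "
from kin import *
print(blk(),get_obs()['ft_force'],get_obs()['moment'])"
```

```text
time: 23.8
position: [0.5937, 0.0337, 0.0881]
tool_rot: [0.918, 0.015, -0.396, 0.006]
ft_force: [0.1, -0.3, -6.3]
grip_width: 0.0592
time: 24.05
position: [0.5938, 0.0338, 0.0881]
tool_rot: [0.919, 0.014, -0.394, 0.006]
ft_force: [0.5, 0.2, -5.3]
grip_width: 0.0598
(array([0.58285797, 0.03341423, 0.07512565]), np.float64(0.030974410660066898), np.float64(43.53405468562208), np.float64(0.008627061660508578)) [ 0.46980262  0.24334327 -5.32094871] [-0.00760994  1.199917   -0.03459198]
```

```bash
python3 -m inch '[[50,[1.5,0,1.5],[0,-0.3,0]]]'; python3 -c "
from kin import *
print(blk(),get_obs()['ft_force'],get_obs()['moment'])"
```

```text
time: 24.18
position: [0.594, 0.0338, 0.088]
tool_rot: [0.919, 0.014, -0.395, 0.006]
ft_force: [-15.7, -3.8, 22.5]
grip_width: 0.0598
(array([0.58307431, 0.03344659, 0.07500936]), np.float64(0.030166627200034307), np.float64(43.51363111198489), np.float64(0.02619316128187617)) [-15.67884898  -3.76673164  22.53191932] [-0.46076654 -0.21833958 -0.27517669]
```

```bash
python3 -m inch '[[50,[2.4,0,-1.9],[0,0,0]],[50,[2.4,0,-1.9],[0,0,0]],[50,[2.4,0,-1.9],[0,0,0]]]'; python3 -c "
from kin import *
print(blk(),get_obs()['ft_force'],get_obs()['moment'])"
```

```text
time: 24.55
position: [0.6014, 0.0346, 0.0881]
tool_rot: [0.919, 0.014, -0.394, 0.006]
ft_force: [-7.6, -0.5, 6.0]
grip_width: 0.0599
(array([0.59046086, 0.03425746, 0.07510431]), np.float64(0.030130746602189208), np.float64(43.54879746158828), np.float64(0.04548310971950643)) [-7.5644817  -0.46778664  5.97042993] [-0.22350873  0.79801495 -0.15213398]
```

```bash
python3 -m inch '[[50,[2.4,0.2,-1.9],[0,0,0]],[50,[2.4,0.2,-1.9],[0,0,0]],[50,[2.4,0.1,-1.9],[0,0,0]],[50,[2.4,0,-1.9],[0,0,0]],[50,[2.4,0,-1.9],[0,0,0]]]'; python3 -c "
from kin import *
print(blk(),get_obs()['ft_force'],get_obs()['moment'])"
```

```text
time: 25.18
position: [0.6139, 0.0359, 0.0881]
tool_rot: [0.919, 0.015, -0.394, 0.006]
ft_force: [-6.8, -0.7, 7.0]
grip_width: 0.0596
(array([0.60300599, 0.03553586, 0.07513557]), np.float64(0.031295592822058745), np.float64(43.623805196667895), np.float64(0.06573282672280382)) [-6.80217608 -0.70236513  6.9569677 ] [-0.39453809  0.88928415 -0.21007662]
```

```bash
python3 -m inch '[[50,[2.4,0.8,-1.9],[0,0,0]],[50,[2.4,0.8,-1.9],[0,0,0]],[50,[1.6,0.6,-1.1],[0,0,0]]]'; python3 -c "
from kin import *
print(blk(),get_obs()['ft_force'],get_obs()['moment'])"
```

```text
time: 25.55
position: [0.62, 0.0355, 0.0882]
tool_rot: [0.919, 0.016, -0.393, 0.006]
ft_force: [-7.3, -0.4, 6.8]
grip_width: 0.0594
(array([0.60913049, 0.03514843, 0.07517509]), np.float64(0.03418508256176411), np.float64(43.65731551774489), np.float64(0.06719849630018782)) [-7.3429466  -0.41310269  6.76656268] [-0.22511142  0.91461931 -0.11668807]
```

```bash
python3 -m inch '[[50,[1.6,0.9,-1.1],[0.2,0,0.2]],[50,[1.6,0.8,-1.1],[0.1,0,0.1]]]'; python3 -c "
from kin import *
print(blk(),get_obs()['ft_force'],get_obs()['moment'])"; python3 -m inch '[[50,[1.6,0.4,-1.1],[0,0,0]],[50,[1.6,0.4,-1.1],[0,0,0]]]'; python3 -c "
from kin import *
print(blk(),get_obs()['ft_force'],get_obs()['moment'])"
```

```text
time: 25.8
position: [0.6227, 0.0351, 0.0882]
tool_rot: [0.919, 0.014, -0.393, 0.005]
ft_force: [-6.8, 1.1, 7.4]
grip_width: 0.0599
(array([0.61176398, 0.034792  , 0.07515398]), np.float64(0.029005062025120244), np.float64(43.68194657360707), np.float64(0.05251106556298212)) [-6.79398805  1.12480896  7.38713061] [-0.04934541  0.8737729   0.05309111]
time: 26.05
position: [0.6234, 0.0352, 0.0881]
tool_rot: [0.919, 0.014, -0.394, 0.005]
ft_force: [-14.5, -3.2, 14.3]
grip_width: 0.0596
(array([0.61248296, 0.03483845, 0.07510661]), np.float64(0.029221418436398826), np.float64(43.56261818129427), np.float64(0.07271014441895361)) [-14.47618248  -3.15637435  14.26565193] [-0.58714611  0.89595114 -0.29768022]
```

```bash
python3 -m inch '[[50,[2.2,0.5,-1.6],[0,0,0]],[50,[2.2,0.3,-1.6],[0,0,0]]]'; python3 -c "
from kin import *
print(blk(),get_obs()['ft_force'],get_obs()['moment'])
im=imaging.camera('side'); a=(190,165); s=9
np.save('home.npy',im)
v=cv2.resize(im[165:231,190:278],None,fx=s,fy=s,interpolation=cv2.INTER_CUBIC)[:,:,::-1].copy()
cv2.imwrite('pics/k.png',v)"
```

```text
time: 26.3
position: [0.6233, 0.0352, 0.0879]
tool_rot: [0.918, 0.014, -0.396, 0.005]
ft_force: [-16.2, -4.0, 13.9]
grip_width: 0.0599
(array([0.61236395, 0.03486619, 0.07494698]), np.float64(0.028768921324031128), np.float64(43.291010015504824), np.float64(0.09724613969983836)) [-16.19478621  -3.9674332   13.87487885] [-0.77751262  0.80286977 -0.37444308]
```

View pics/k.png

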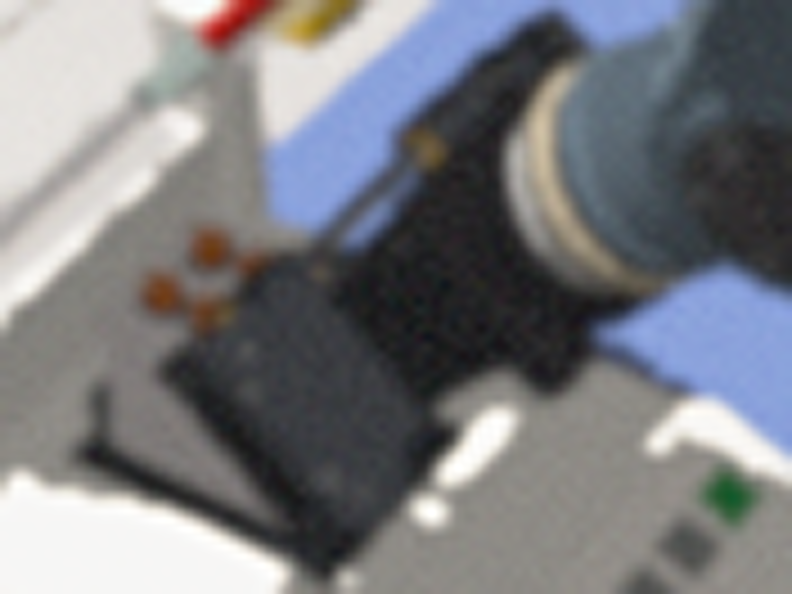

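```bash
python3 -m inch '[[58,[0,0,0],[0,0,0]],[87,[0,0,0],[0,0,0]],[87,[0,0,0],[0,0,0]],[87,[0,0,0],[0,0,0]],[87,[-10,0,0],[0,0,0]],[87,[-25,0,0],[0,0,0]],[87,[-40,0,0],[0,0,0]],[87,[-40,0,0],[0,0,0]],[87,[-40,0,0],[0,0,0]]]'; python3 - <<'E'
from kin import *
np.set_printoptions(precision=4,suppress=True,linewidth=200)
print(pose()[0],get_obs()['q'])
im=imaging.camera('side'); np.save('free.npy',im)
u=imaging.cut_out('side','brown_block'); print([(q["confidence"],q["box"]) for q in u])
for n,z in(("brown_block",.075),("brown_block_center",.0975)):
    t,c=tip('side',n); print(n,t,c,onz('side',t,z) if t else '')
f,c=fit_block({'side':u[0]['pixels']},(.613,.0345,.03),.075);print(f,c)
g=cv2.cvtColor(im,cv2.COLOR_RGB2GRAY).astype(np.float32)
def samp(P):
    w=proj('side',P); return cv2.remap(g,w[:,0].astype(np.float32),w[:,1].astype(np.float32),cv2.INTER_LINEAR)[:,0]
H=(.613,.0345,.03);t=np.linspace(-.018,.018,19)
np.set_printoptions(precision=0,suppress=True,linewidth=200); print(t*1000)
# block top edges (z .120)
for nm,f in dict(left=lambda s,d:[s*.045,.03+d,.12],right=lambda s,d:[s*.045,-.03-d,.12],front=lambda s,d:[-.045-d,s*.03,.12],rear=lambda s,d:[.045+d,s*.03,.12]).items():
    for rng in((-.8,-.2),(.2,.8)):
        print(nm,rng,np.mean([samp(hpts(*H,[f(s,d) for d in t])) for s in np.linspace(*rng,8)],0))
a=(180,165);s=8
cv2.imwrite('pics/l.png',cv2.resize(im[165:235,180:275],None,fx=s,fy=s,interpolation=cv2.INTER_CUBIC)[:,:,::-1])
E
```

```text
time: 27.48
position: [0.5179, 0.0318, 0.2038]
tool_rot: [0.92, 0.014, -0.392, 0.005]
ft_force: [-0.2, -0.3, 1.1]
grip_width: 0.0871
[0.5179 0.0318 0.2038] [-0.3078  0.2907  2.3202  2.2793  0.3091 -0.9795]
[(0.85, [219.6, 208.0, 37.4, 30.0])]
brown_block [217.9, 212.8] 0.59 [0.61   0.0458 0.075 ]
brown_block_center [216.2, 205.4] 0.86 [0.6188 0.0404 0.0975]
[0.6131 0.0335 0.0365] 0.03873998767714115
[-18. -16. -14. -12. -10.  -8.  -6.  -4.  -2.   0.   2.   4.   6.   8.  10.  12.  14.  16.  18.]
left (-0.8, -0.2) [ 77.  80.  85.  94. 105. 116. 123. 127. 127. 127. 125. 124. 123. 123. 123. 122. 123. 124. 124.]
left (0.2, 0.8) [ 75.  78.  86.  96. 108. 118. 124. 126. 126. 125. 124. 124. 125. 125. 125. 126. 127. 129. 128.]
right (-0.8, -0.2) [ 80.  77.  77.  80.  86.  94. 102. 112. 121. 128. 133. 137. 139. 141. 144. 146. 150. 154. 157.]
right (0.2, 0.8) [ 82.  77.  75.  76.  80.  88.  98. 109. 119. 126. 132. 135. 138. 140. 142. 143. 147. 151. 155.]
front (-0.8, -0.2) [ 80.  80.  83.  90.  98. 106. 115. 120. 122. 121. 120. 120. 122. 124. 128. 131. 135. 136. 137.]
front (0.2, 0.8) [ 90.  88.  88.  91.  98. 107. 116. 120. 122. 121. 118. 117. 117. 116. 115. 115. 114. 115. 116.]
rear (-0.8, -0.2) [ 87.  84.  83.  85.  90.  96. 104. 114. 122. 126. 128. 128. 129. 129. 129. 129. 129. 129. 130.]
rear (0.2, 0.8) [ 91.  89.  89.  90.  93.  97. 104. 113. 119. 123. 126. 129. 130. 130. 130. 130. 130. 129. 129.]
```

View pics/l.png

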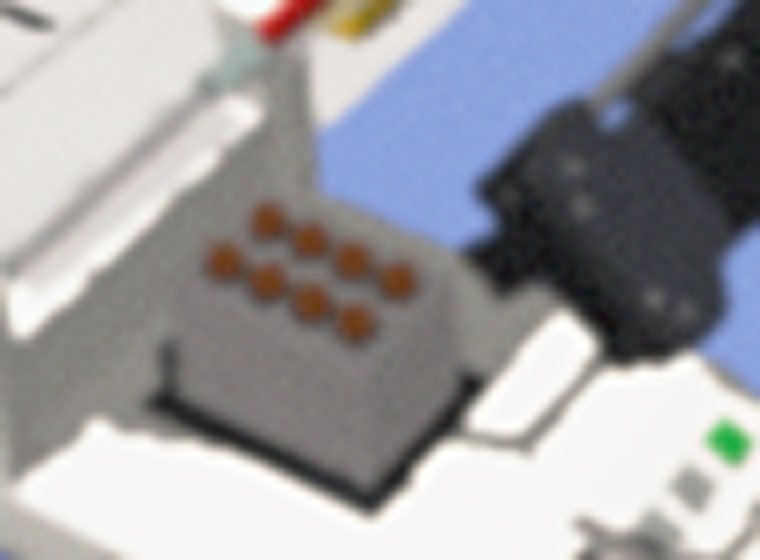

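```bash
python3 - <<'E'
from kin import *
np.set_printoptions(precision=3,suppress=True)
p,r=pose(); rows(p-.12*r.apply([1,0,0]),r,60,4)
qw,e=ik(p-.12*r.apply([1,0,0]),r,get_obs()['q']); print(qw,e)
rv=Rt(.028+np.pi/2,0,-1); qh,e=ik(np.array([.47,.034,.42]),rv,[-.27,.16,1.44,0,1.5,-.28]); print(qh,e)
mid=(qw+qh)/2; mid[0]=-.5; mid[1]=.0
for a,b in((qw,mid),(mid,qh)):
  for s in np.linspace(0,1,7):
    q=a+(b-a)*s; x=(fkR(q)*TM).as_matrix()[:,0]; P=fk(q,V); print(q,P,x,'wrist',P-.33*x)
E
```

```text
[[60,[-30.0,0.0,0.0],[0.0,0.0,0.0]],[60,[-30.0,0.0,0.0],[0.0,0.0,0.0]],[60,[-30.0,0.0,0.0],[0.0,0.0,0.0]],[60,[-30.0,0.0,0.0],[0.0,0.0,0.0]]]
[-0.458 -0.107  2.34   1.043  0.387  0.198] 2.494038255107002e-09
[-0.166  0.11   1.446  0.     1.585 -0.194] 1.2179146580137965e-13
[-0.458 -0.107  2.34   1.043  0.387  0.198] [0.436 0.029 0.29 ] [ 0.694  0.022 -0.719] wrist [0.207 0.022 0.528]
[-0.465 -0.089  2.265  0.956  0.487  0.166] [0.458 0.035 0.304] [ 0.683  0.085 -0.725] wrist [0.233 0.007 0.543]
[-0.472 -0.071  2.191  0.869  0.587  0.133] [0.475 0.039 0.315] [ 0.659  0.139 -0.739] wrist [ 0.258 -0.007  0.559]
[-0.479 -0.053  2.116  0.782  0.687  0.1  ] [0.487 0.038 0.324] [ 0.622  0.18  -0.762] wrist [ 0.282 -0.021  0.576]
[-0.486 -0.036  2.042  0.695  0.786  0.068] [0.495 0.034 0.332] [ 0.575  0.209 -0.791] wrist [ 0.305 -0.035  0.593]
[-0.493 -0.018  1.968  0.608  0.886  0.035] [0.498 0.024 0.339] [ 0.52   0.223 -0.825] wrist [ 0.327 -0.049  0.611]
[-0.5    0.     1.893  0.521  0.986  0.002] [0.499 0.01  0.346] [ 0.458  0.223 -0.861] wrist [ 0.348 -0.063  0.63 ]
[-0.5    0.     1.893  0.521  0.986  0.002] [0.499 0.01  0.346] [ 0.458  0.223 -0.861] wrist [ 0.348 -0.063  0.63 ]
[-0.444  0.018  1.819  0.435  1.086 -0.03 ] [0.496 0.023 0.353] [ 0.376  0.234 -0.897] wrist [ 0.372 -0.054  0.649]
[-0.389  0.037  1.744  0.348  1.186 -0.063] [0.491 0.032 0.361] [ 0.291  0.222 -0.931] wrist [ 0.395 -0.042  0.668]
[-0.333  0.055  1.67   0.261  1.285 -0.096] [0.485 0.036 0.372] [ 0.209  0.189 -0.959] wrist [ 0.416 -0.026  0.688]
[-0.277  0.073  1.595  0.174  1.385 -0.128] [0.48  0.037 0.385] [ 0.132  0.139 -0.981] wrist [ 0.436 -0.009  0.709]
[-0.221  0.092  1.521  0.087  1.485 -0.161] [0.475 0.036 0.401] [ 0.062  0.075 -0.995] wrist [0.454 0.012 0.729]
[-0.166  0.11   1.446  0.     1.585 -0.194] [0.47  0.034 0.42 ] [ 0.  0. -1.] wrist [0.47  0.034 0.75 ]
```

```bash
python3 -m inch '[[40,[-30,0,0],[0,0,0]],[40,[-30,0,0],[0,0,0]],[40,[-30,0,0],[0,0,0]],[40,[-25,0,0],[0,0,0]]]'; python3 - <<'E'
from kin import *
np.set_printoptions(precision=3,suppress=True)
print(get_obs()['q'])
rv=Rt(.028+np.pi/2,0,-1); qh,e=ik(np.array([.46,.034,.42]),rv,[-.27,.16,1.44,0,1.5,-.28])
qw=get_obs()['q'];mid=(qw+qh)/2; mid[0]=-.45; mid[1]=-.12
P=jrows([mid,qh],40,[6,9],12)
for q in P: print(fk(q,V))
E
```

```text
time: 28.18
position: [0.4523, 0.0306, 0.2766]
tool_rot: [0.92, 0.018, -0.392, 0.001]
ft_force: [0.2, -0.9, 0.2]
grip_width: 0.0547
[-0.429 -0.032  2.338  1.204  0.347  0.049]
[[40,[-2,-13,-36],[-8.1,1.8,-3.8]],[40,[-5,-7,-30],[-8.2,1.0,-3.3]],[40,[-8,-1,-24],[-8.1,0.1,-2.8]],[40,[-11,3,-17],[-7.8,-0.8,-2.5]],[40,[-15,6,-10],[-7.5,-1.8,-2.2]],[40,[-19,7,-3],[-6.9,-2.6,-2.0]],[40,[2,-7,-2],[-4.9,-2.0,-3.9]],[40,[0,-6,0],[-4.7,-2.2,-3.8]],[40,[-1,-5,1],[-4.5,-2.4,-3.7]],[40,[-2,-4,3],[-4.3,-2.6,-3.6]],[40,[-3,-4,4],[-4.0,-2.8,-3.5]],[40,[-4,-3,5],[-3.7,-2.9,-3.4]]]
[0.452 0.031 0.277]
[0.476 0.044 0.303]
[0.493 0.054 0.328]
[0.502 0.061 0.35 ]
[0.506 0.064 0.37 ]
[0.504 0.061 0.389]
[0.498 0.053 0.406]
[0.495 0.059 0.404]
[0.491 0.063 0.402]
[0.486 0.064 0.4  ]
[0.481 0.063 0.4  ]
[0.476 0.06  0.401]
[0.471 0.055 0.403]
[0.467 0.049 0.407]
[0.463 0.042 0.412]
[0.46  0.034 0.42 ]
```

```bash
python3 -m inch '[[40,[-10,-13,-36],[-8.1,1.8,-3.8]],[40,[-13,-7,-30],[-8.2,1,-3.3]],[40,[-14,-1,-24],[-8.1,0.1,-2.8]],[40,[-13,3,-17],[-7.8,-0.8,-2.5]],[40,[-15,6,-10],[-7.5,-1.8,-2.2]],[40,[-10,7,-3],[-6.9,-2.6,-2]],[40,[2,-7,-2],[-4.9,-2,-3.9]],[40,[0,-6,0],[-4.7,-2.2,-3.8]],[40,[0,-5,1],[-4.5,-2.4,-3.7]]]'; python3 - <<'E'
from kin import *
np.set_printoptions(precision=3,suppress=True)
q=get_obs()['q'];print(q); rv=Rt(.028+np.pi/2,0,-1)
rows(np.array([.48,.034,.43]),rv,40,6)
imaging.camera('side'); print(tip('side','shield_handle'))
E
```

```text
time: 29.3
position: [0.4796, 0.0677, 0.4094]
tool_rot: [0.714, 0.41, -0.397, 0.405]
ft_force: [0.3, 0.3, 0.6]
grip_width: 0.04
[-0.362 -0.05   1.728  0.402  1.238 -0.145]
[[40,[-4.5,2.8,3.8],[-3.1,-3.1,-3.1]],[40,[-4.5,2.4,4.2],[-3.1,-3.1,-3.1]],[40,[-4.3,1.9,4.6],[-3.1,-3.1,-3.1]],[40,[-4.2,1.4,4.9],[-3.1,-3.1,-3.1]],[40,[-4.0,0.9,5.2],[-3.1,-3.1,-3.1]],[40,[-3.7,0.4,5.4],[-3.1,-3.1,-3.1]]]
([231.4, 151.9], 0.57)
```

```bash
python3 -m inch '[[40,[-4.5,3,4],[-3.1,-3.1,-3.1]],[40,[-4.5,2.5,4],[-3.1,-3.1,-3.1]],[40,[-4.5,2,4.5],[-3.1,-3.1,-3.1]],[40,[-4,1.5,5],[-3.1,-3.1,-3.1]],[40,[-4,1,5],[-3.1,-3.1,-3.1]],[40,[-4,0.5,5.5],[-3.1,-3.1,-3.1]],[40,[0,20,0],[0,0,0]],[40,[0,20,0],[0,0,0]],[40,[0,20,0],[0,0,0]]]'; python3 - <<'E'
from kin import *
rv=Rt(.028+np.pi/2,0,-1); p=pose()[0]; print(p)
rows(np.array([.5504,.036,p[2]]),rv,40,1)
E
```

```text
time: 30.52
position: [0.5434, 0.0412, 0.4189]
tool_rot: [0.488, 0.52, -0.494, 0.498]
ft_force: [-0.1, -0.2, 1.0]
grip_width: 0.0398
[0.54339259 0.04116934 0.41887939]
[[40,[-0.3,6.8,5.4],[0.4,-0.9,1.7]]]
```

```bash
python3 -m inch '[[40,[0,7,5],[0.4,-0.9,1.7]],[40,[15,0,0],[0,0,0]],[40,[20,0,0],[0,0,0]],[40,[0,0,0],[0,0,0]]]'; python3 - <<'E'
from kin import *
rv=Rt(.028+np.pi/2,0,-1); p=pose()[0]; print(p)
rows(np.array([.5504,.036,.300]),rv,40,4)
E
```

```text
time: 31.02
position: [0.5499, 0.037, 0.3788]
tool_rot: [0.494, 0.509, -0.492, 0.505]
ft_force: [-0.1, 0.3, 0.0]
grip_width: 0.0399
[0.54988652 0.03701686 0.3788236 ]
[[40,[19.7,0.2,0.4],[0.0,-0.1,0.0]],[40,[19.7,0.2,0.3],[0.0,-0.1,0.0]],[40,[19.7,0.1,0.3],[0.0,-0.1,0.0]],[40,[19.7,0.1,0.3],[0.0,-0.1,0.0]]]
```

```bash
python3 -m inch '[[40,[20,0,0],[0,0,0]],[40,[20,0,0],[0,0,0]],[40,[20,0,0],[0,0,0]],[40,[18,0,0],[0,0,0]],[40,[0,0,0],[0,0,0]],[5,[0,0,0],[0,0,0]],[5,[0,0,0],[0,0,0]],[5,[0,0,0],[0,0,0]],[5,[0,0,0],[0,0,0]]]' 20; python3 -c "
from kin import *
p,r=pose();print(p,r.as_matrix()[:,0],get_obs()['ft_force'])"
```

```text
time: 32.15
position: [0.5523, 0.0373, 0.307]
tool_rot: [0.498, 0.505, -0.488, 0.509]
ft_force: [-0.2, 0.0, 0.3]
grip_width: 0.0093
[0.55228553 0.03734306 0.30701682] [ 0.01298642  0.00616386 -0.99989667] [-0.15967295  0.0443647   0.31286516]
```

```bash
python3 -m inch '[[5,[0,0,0],[0,0,0]]]'; python3 -c "
from kin import *
imaging.camera('side');print(tip('side','shield_handle'))
for t in(.7,.8,.85,.9):print(t,handle((.6125,.0345,.03),t),proj('side',[handle((.6125,.0345,.03),t)]))"
```

```text
time: 32.28
position: [0.5524, 0.0373, 0.3072]
tool_rot: [0.498, 0.505, -0.488, 0.509]
ft_force: [-0.2, 0.6, -0.7]
grip_width: 0.0063
([230.2, 152.4], 0.59)
0.7 [0.51662945 0.03162302 0.29317007] [[244.5370385  165.38871915]]
0.8 [0.53229356 0.03209308 0.3099919 ] [[239.28270595 158.18531515]]
0.85 [0.54073618 0.03234644 0.31779449] [[236.4413968  154.66538951]]
0.9 [0.54955804 0.03261117 0.32516519] [[233.47068053 151.21898355]]
```

```bash
python3 -m inch '[[40,[0,0,0],[0,0,0]],[40,[-3,-2,0],[0,0,0]],[40,[0,0,0],[0,0,0]],[40,[0,0,0],[0,0,0]],[40,[10,0,0],[0,0,0]],[40,[10,0,0],[0,0,0]],[40,[4,0,0],[0,0,0]],[5,[0,0,0],[0,0,0]],[5,[0,0,0],[0,0,0]],[5,[0,0,0],[0,0,0]],[5,[0,0,0],[0,0,0]],[5,[0,0,0],[0,0,0]]]' 25; python3 -c "
from kin import *
imaging.camera('side');print(tip('side','shield_handle'))
p,r=pose();print(p,r.as_matrix()[:,0],get_obs()['ft_force'])"
```

```text
time: 33.88
position: [0.5504, 0.0375, 0.2839]
tool_rot: [0.498, 0.505, -0.488, 0.508]
ft_force: [0.5, 0.5, -1.6]
grip_width: 0.0105
([233.4, 155.6], 0.93)
[0.55040081 0.03748865 0.28386153] [ 0.01227485  0.00635486 -0.99990447] [ 0.23729522  0.01135494 -0.66274236]
```

```bash
python3 -m inch '[[5,[0,0,0],[0,0,0]]]'; python3 -m inch '[[5,[0,0,0],[0,0,0]]]'
```

```text
time: 34.1
position: [0.5504, 0.0375, 0.2839]
tool_rot: [0.498, 0.505, -0.488, 0.508]
ft_force: [0.9, -1.1, -1.6]
grip_width: 0.0108
time: 34.22
position: [0.5504, 0.0375, 0.2838]
tool_rot: [0.498, 0.505, -0.488, 0.508]
ft_force: [0.3, -0.6, -1.0]
grip_width: 0.0109
```

```bash
python3 -m inch '[[5,[7.4,-8.8,0],[0,0,0]],[5,[7.8,-8.4,0],[0,0,0]],[5,[8.2,-8,0],[0,0,0]],[5,[8.6,-7.6,0],[0,0,0]],[5,[9,-7.2,0],[0,0,0]]]' 25; python3 -c "
from kin import *
imaging.camera('side');print(tip('side','shield_handle'));p,r=pose();print(p,r.apply([1,0,0]),get_obs()['ft_force'])
for t in(.6,.65,.7,.75):print(t,handle((.6125,.0345,.03),t),proj('side',[handle((.6125,.0345,.03),t)]))"
```

```text
time: 34.85
position: [0.5108, 0.0362, 0.2418]
tool_rot: [0.499, 0.503, -0.487, 0.511]
ft_force: [1.3, 0.3, 1.7]
grip_width: 0.0114
([246.7, 171.7], 0.96)
[0.50969503 0.03621954 0.24070242] [ 0.01677517  0.00521549 -0.99984568] [ 1.53637224 -0.06828206 -4.85826692]
0.6 [0.50272223 0.03120568 0.27486777] [[249.1625734  172.71455569]]
0.65 [0.50944712 0.03140749 0.28419287] [[246.93226123 169.04348037]]
0.7 [0.51662945 0.03162302 0.29317007] [[244.5370385  165.38871915]]
0.75 [0.52425129 0.03185174 0.30177691] [[241.98437425 161.76454189]]
```

Following nicely (θ≈0.63). Continue.

```bash
python3 -m inch '[[5,[9.3,-6.7,0],[0,0,0]],[5,[9.7,-6.3,0],[0,0,0]],[5,[10,-5.8,0],[0,0,0]],[5,[10.2,-5.3,0],[0,0,0]],[5,[10.5,-4.7,0],[0,0,0]],[5,[10.7,-4.2,0],[0,0,0]]]' 25; python3 -c "
from kin import *
imaging.camera('side');print(tip('side','shield_handle'));p,r=pose();print(p,r.apply([1,0,0]),get_obs()['ft_force'])
for t in(0,.1,.2,.25,.3,.35):print(t,handle((.6125,.0345,.03),t),proj('side',[handle((.6125,.0345,.03),t)]))"
```

```text
time: 35.7
position: [0.4766, 0.0351, 0.1762]
tool_rot: [0.499, 0.503, -0.487, 0.511]
ft_force: [0.5, -0.5, 1.2]
grip_width: 0.0112
([255.9, 194.5], 0.67)
[0.47624836 0.03519419 0.17553036] [ 0.01723706  0.00475369 -0.99984013] [ 2.60499402 -1.42166232 -4.32008664]
0 [0.46256749 0.03000067 0.145     ] [[261.70191408 213.38246757]]
0.1 [0.46371602 0.03003514 0.16796169] [[261.46837033 207.44397925]]
0.2 [0.46715012 0.03013819 0.19069395] [[260.50390729 201.06813551]]
0.25 [0.46971442 0.03021515 0.20190291] [[259.74132744 197.73675631]]
0.3 [0.47283548 0.03030881 0.21296965] [[258.78999911 194.32224558]]
0.35 [0.4765055  0.03041894 0.2238665 ] [[257.6495648 190.8349209]]
```

```bash
python3 -m inch '[[5,[11,-3.3,0],[0,0,0]],[5,[11,-2.8,0],[0,0,0]],[5,[11.2,-2.2,0],[0,0,0]],[5,[11.3,-1.7,0],[0,0,0]],[5,[11,-1,0],[0,0,0]]]' 25; python3 -c "
from kin import *
imaging.camera('side');print(tip('side','shield_handle'));p,r=pose();print(p,r.apply([1,0,0]),get_obs()['ft_force'])"
```

```text
time: 36.42
position: [0.4645, 0.0349, 0.1165]
tool_rot: [0.498, 0.504, -0.488, 0.51]
ft_force: [-0.6, -2.2, 1.4]
grip_width: 0.0111
([258.3, 212.0], 0.84)
[0.46443319 0.03487152 0.11597983] [ 0.01439864  0.00436681 -0.9998868 ] [ 0.16769799 -2.04140103 -2.16718952]
```

```bash
python3 -m inch '[[5,[6,0,0],[0,0,0]]]' 25;python3 -m inch '[[5,[6,0,0],[0,0,0]]]';python3 -m inch '[[5,[6,0,0],[0,0,0]]]'; python3 -c "
from kin import *
imaging.camera('side');print(tip('side','shield_handle'));p,r=pose();print(p,r.apply([1,0,0]),get_obs()['ft_force'])"
```

```text
time: 36.65
position: [0.4641, 0.0349, 0.1097]
tool_rot: [0.497, 0.505, -0.489, 0.509]
ft_force: [-1.4, -2.0, 1.6]
grip_width: 0.011
time: 36.78
position: [0.4639, 0.0348, 0.1034]
tool_rot: [0.497, 0.505, -0.489, 0.509]
ft_force: [-2.2, -2.8, 1.5]
grip_width: 0.0109
time: 36.9
position: [0.4638, 0.0349, 0.0978]
tool_rot: [0.497, 0.505, -0.489, 0.509]
ft_force: [-5.8, -1.4, 31.1]
grip_width: 0.0104
([261.6, 213.9], 0.89)
[0.46377555 0.03492639 0.09781321] [ 0.01243841  0.00423965 -0.99991365] [-1.80881101 -1.95670835  6.49488405]
```

```bash
python3 -m inch '[[5,[3,0,0],[0,0,0]],[5,[0,0,0],[0,0,0]],[34,[0,0,0],[0,0,0]],[34,[0,0,0],[0,0,0]],[34,[0,0,0],[0,0,0]],[34,[-8,0,0],[0,0,0]],[34,[-15,0,0],[0,0,0]],[34,[-30,0,0],[0,0,0]],[34,[-40,0,0],[0,0,0]],[34,[-40,0,0],[0,0,0]],[34,[-30,-30,0],[0,0,0]]]' 25; python3 - <<'E'
from kin import *
np.set_printoptions(precision=3,suppress=True)
print(pose()[0],get_obs()['ft_force'])
for n in("side","top"):
    imaging.camera(n); t=tip(n,'shield_handle'); print(n,t,proj(n,[handle((.6125,.0345,.03),x) for x in(0,.05,.1)]).round(1).tolist())
    u=imaging.cut_out(n,'brown_block'); print([(round(q["confidence"],2),q["box"]) for q in u])
for t,z in dict(green_block_center=.0225,tube_rack_center=.049,empty_rack_center=.031,orange_rack_center=.0175,jar_center=.0425,cap0_center=.007).items():
    imaging; r=tip('top',t); print(t,r,onz('top',r[0],z) if r[0] else '')
E
```

```text
time: 38.38
position: [0.4324, 0.0343, 0.264]
tool_rot: [0.498, 0.505, -0.489, 0.508]
ft_force: [0.2, -0.4, 0.1]
grip_width: 0.0343
[0.432 0.034 0.264] [ 0.227 -0.443  0.073]
side ([259.9, 214.4], 0.77) [[261.7, 213.4], [261.7, 210.5], [261.5, 207.4]]
[(0.19, [303.1, 230.9, 3.9, 4.0])]
top ([229.9, 212.1], 0.82) [[228.8, 210.9], [228.5, 210.5], [228.3, 210.0]]
[]
green_block_center ([337.1, 216.1], 0.85) [ 0.46  -0.382  0.022]
tube_rack_center ([133.4, 197.0], 0.6) [0.518 0.411 0.049]
empty_rack_center ([380.8, 205.8], 0.64) [ 0.502 -0.553  0.031]
orange_rack_center ([162.7, 241.9], 0.87) [0.348 0.294 0.018]
jar_center ([153.5, 158.6], 0.71) [0.673 0.342 0.042]
cap0_center ([262.3, 235.5], 0.48) [ 0.381 -0.093  0.007]
```

```bash
python3 -c "
from h import *
robot.hand_in(); print(get_obs()['time'])"
```

```text
the job is handed in; nothing more can be done
the job is handed in; nothing more can be done
```

The brown-capped block is on the heating plate against the rear stop, the shield is closed over it, and the job is handed in at about 39 s of the 72 s.

**What I did**
1. I pinched the shield handle and raised the shield to its upper stop. There it resisted about 28 N without moving.
2. I gripped the block across its 60 mm width with the tool leaning back 43°.
3. I set it on the front of the plate with an estimated 30 mm (about a third) overhanging.
4. I slid it back under light downward pressure. Its computed underside stayed within about 0.2 mm of plate height all the way, until the push force rose against the stop.
5. I let go, pinched the handle again and lowered the shield until it stopped at 31 N.

**Last checks**
- **Block on the plate:** the last close picture, taken before closing the shield, showed no visible ledge between block and plate.
- **Block position:** measured by camera it was at (0.613, 0.0335), yaw 0.036. The arm's own reading was (0.612, 0.035), yaw 0.029, and my plate estimate was (0.614, 0.0345), yaw 0.03. These agree to about 1.5 mm.
- **Shield:** the handle in both cameras is within about 2 px of its closed position.
- **Other things on the bench:** the green block, the racks, the jar and the one loose cap I checked are within about 1 to 1.5 cm of where they were first measured, which is the spread of the detector. I did not measure the other two caps, but the arm touched none of these.

**What disagreed or failed**
- **Handle height:** the pinch found the handle about 15 mm lower than the cameras put it. The first pinch closed on nothing both when raising and when lowering, and I went lower each time.
- **Block under the shield:** the networks could not find the block once the shield was closed, so its final position rests on the view from just before closing.

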